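# Hold the vial rotator's wheel heavy side down

## Task

The wheel of the vial rotator on the bench has a hidden heavy side and a stiff bearing, so it stays wherever it is left. Turn the wheel by its rim and feel which side is heavy, bring that side to the bottom as squarely as feel allows, and finish while still gripping the wheel and holding it steady there, so that a balance weight can be fitted at the top; leave the vial rack, jar and dish where they are.

Things in the scene. Friction and masses are not known exactly. Their poses are not given: they have to be found in the camera images.
- stand: White stand of the vial rotator, screwed down; origin on the bench under the wheel's centre. Base plate 170 x 150 mm, 12 mm thick. The axle (along y) rests in a motor pod on the +y side (y 37 to 82 mm, x within 33 mm, top 150 mm above the bench) and in a thin post on the -y side (y -37 to -47 mm, x within 20 mm, top 140 mm above the bench).
- axle (a point): Wheel centre, on the level axle, 130 mm above the bench, fixed to the stand; y runs along the axle, z up. The grey wheel stands on edge: a disc of 190 mm diameter, 26 mm thick, centred here, top 225 mm above the bench. Both faces are plain from 56 to 95 mm out from the axle and can be pinched there across the 26 mm; further in, six white cups stand 12 mm proud of each face.
- wheel (a joint): Turn of the wheel, rad, about the axle's y: grows as its top moves to the axle's +x. At 0 the square cup is on top. Four turns are free either way. Dry friction of 0.42 N m keeps it where it is left. Slow turning takes 0.42 N m less the heavy side's help or plus its hindrance: 0.4 to 10 N at the rim. In a firm grip held still just after turning, the hand feels mainly the heavy side's pull.
- square_cup (a point): The one square cup of the wheel (five are round), 42 mm out from the axle: a mark to see the turn by. The cups weigh nothing to speak of. The mark does not tell the heavy side: that is a lead slug of some 0.6 kg hidden in the disc 60 mm out from the axle, elsewhere each time, at the start at least 40 degrees from the bottom. Its pull about the axle, when level with it, is 0.30 to 0.38 N m.
- rack: Bystander: white open rack, 75 by 170 by 45 mm, of plugged vials that reach 95 mm up; origin at the centre of its underside.
- jar: Bystander: closed jar of 70 mm diameter and 100 mm height; origin at the centre of its underside.
- dish: Bystander: low glass dish of 100 mm diameter and 18 mm height; origin at the centre of its underside.
Mind the look-alikes: they are no part of the job. There is more than one size of the stand; the one meant has the size given above.

How it is judged:
By the outcome, as a careful person would: the job done as asked, in the order asked, and still so for the second after the job is handed in, while the arm keeps its last pose, push and grip.
It also fails if it takes over 72 s, if anything falls off the work surface, if the arm or the gripper's body presses on something with over 40 N, if the wrist force passes 120 N, or if a joint passes its speed limit or range.

## Robot

A 6-joint arm with a two-finger parallel gripper is mounted at the origin on the work surface. World frame = base frame: x ahead of the robot, y to its left, z up, the work surface at z = 0. Lengths are in m, angles in rad, forces in N, time in s.
With the tool pointing down it reaches from about 0.25 to 0.725 m from the base axis. Payload 4 kg.
Tool frame: the origin (TCP) lies midway between the tips of the shut fingers; the grasp point (between the pads) lies 19 mm behind it; z points along the fingers, y is the direction in which the jaws open and shut (so a half turn about z gives the same grasp; the last joint's range is limited). The gripper opens to 85 mm and grips with 20 to 120 N. Pads are 22 mm wide; open, the fingers measure 114 mm over their backs; the gripper's body (76 mm by 85 mm) begins 54 mm behind the grasp point. The pads swing forward as they close: fully open they stand 13 mm farther back than shut.
Start: joints at [-1.252, 0.241, 0.005, 1.335, 0, 1.571], TCP at [0.157, -0.475, 0.231] pointing down, gripper open.
Joint ranges: [-2.72, 2.72], [-1.05, 1.87], [-1.09, 1.28], [-1.99, 2.15], [-1.42, 1.44], [-3.14, 3.14]. Speed limits (rad/s): [2.79, 2.79, 3.14, 3.14, 3.14, 3.14].

## Interface

Orientations are given as a unit quaternion [x, y, z, w].
In Python, from workcell import get_obs, camera, camera_model, job_done, masks_of gives the robot as it stands.
- The arm moves only by the tool jog_arm, never from a script. Its argument "deltas" is a list that holds one entry, the list of rows, each a list of 7 numbers: the shift along the tool's x, y, z in mm, then the turn, a rotation vector about the tool's x, y, z in degrees, then the finger opening in mm, from 0 to 85.4. A call has 1 to 5 rows; each row shifts and turns the pose as measured when the row begins, along the tool's axes as they then stand; what a row does not reach is not made up. A row lasts 1/10 s, in which the tool goes at most 50 mm and 8.59 degrees, less where a joint would pass 70% of its speed; a pose out of reach is approached as far as the arm can. A call with a gripper value outside its range is refused whole. The fingers move at their own pace and stop on an object; the grip force is fixed at half the most. Time passes only in rows, so rows that do not move let the fingers close. It gives the time, the measured TCP pose, the force and the opening at its end, in the units of the state.
- get_obs(): the state, without advancing time (a new reading comes with each control period).
- camera(name): name is "scene" or "side" or "wrist"; returns the picture (384x512x3 uint8, red, green, blue); there is no depth.
- camera_model(name): a dict with "fovy" (degrees; the focal length in pixels is half the picture's height over the tangent of half this angle, whatever the lens; pixels are square), "cx", "cy" (the principal point, pixels), "pose" (4x4, takes a point from camera to world coordinates); the wrist camera has in their place "T_tool_cam" (4x4, takes a point from camera to tool coordinates, whose origin is the TCP and whose axes are the flange's). Camera axes: x right, y down, z forward; pixel columns grow to the right and rows downward; lengths in m; the calibration is good to about 2 mm. A picture is of the moment at which its call begins: read the wrist's pose just before it. camera_model takes no time and is no camera call.
- job_done(): hands the job in, once; it reports no verdict.
Trained networks look in the newest picture that a camera, given by its name, has taken for a name from the list of things; names that differ only in an ending like _2 or _b are one class to them, and where a whole thing is asked for, a point or a joint stands for the part that bears it (a point fixed in the world has none). Each returns a list of dicts, best first, with "conf" (0 to 1); they miss things now and then, are a little off and sometimes report something else, mostly with a low value. They report only what shows in the picture. A call takes as long as a camera call. They do not tell look-alikes from the thing itself.
- masks_of(target, camera): "pixels" (384x512 bool, what is visible of it) and "at" ([column, row] in pixels, amid what is visible of it).
The state is a dict: "clock": time; "joint_pos": joint angles; "joint_vel": joint speeds; "tau": joint torques, N m; "eef_pos": TCP position; "tool_rot": TCP orientation; "ft_force": force on the tool from outside, world axes, zero at the start; "ft_torque": the same for the moment, N m; "grip_width": finger opening in m.
Only numpy, scipy, OpenCV 4.12 (cv2) and the standard library are available. Lean on these libraries where they do the work, as an engineer would, in place of code of your own. Each camera call takes 0.05 s, during which the arm holds its last target. There are 200 camera calls.

## Working session

There is one attempt and no reset: what is moved stays moved. The work goes in short steps, Python scripts to look and compute and a tool call to move; the robot and the scene stay as the last step left them, time stands still between calls to the robot, and variables do not carry over. Pictures are saved under pics/ and viewed, about 8 in all and at most 12, crops included, and the job is handed in when it is done.

Besides the shell and the picture viewer there is one more tool, called after "Emit:" as name(argument=value, ...) on one line, values as JSON. jog_arm: Moves the arm, as the interface text tells. Its arguments: {"type":"object","properties":{"deltas":{"type":"array"}},"required":["deltas"]}

```bash
mkdir -p pics; cat > h.py <<'E'
import numpy as np, cv2
from workcell import *
def K(n):
    m=camera_model(n); f=192/np.tan(np.radians(m['fovy'])/2); return m,f
def save(n,fn):
    im=camera(n); cv2.imwrite('pics/'+fn,im[:,:,::-1]); return im
def proj(n,P):
    m,f=K(n); T=np.linalg.inv(m['pose']); p=T[:3,:3]@np.asarray(P,float).T+T[:3,3:4]
    return np.stack([m['cx']+f*p[0]/p[2], m['cy']+f*p[1]/p[2]],1)
def ray(n,uv):
    m,f=K(n); d=m['pose'][:3,:3]@np.array([(uv[0]-m['cx'])/f,(uv[1]-m['cy'])/f,1]); return m['pose'][:3,3],d
def onz(n,uv,z):
    o,d=ray(n,uv); return o+d*(z-o[2])/d[2]
E
python3 - <<'E'
from h import *
ims=[]
for n in ['scene','side']:
    ims.append(save(n,n+'0.png'))
    m=camera_model(n); print(n,m['fovy'],m['cx'],m['cy'],np.round(m['pose'],3).tolist())
    for t in ['stand','wheel','square_cup','rack','jar','dish']:
        for r in masks_of(t,n)[:3]:
            ys,xs=np.nonzero(r['pixels']); print(n,t,round(r['conf'],2),np.round(r['at']),xs.min(),xs.max(),ys.min(),ys.max(),np.round(onz(n,r['at'],0.05),3))
print(get_obs())
E
```

```text
scene 49.22565147215852 256.9935150269165 188.4440912699094 [[-0.098, 0.707, -0.7, 1.46], [0.995, 0.057, -0.082, 0.11], [-0.019, -0.705, -0.709, 1.025], [0.0, 0.0, 0.0, 1.0]]
scene stand 0.66 [254. 241.] 228 276 215 269 [0.712 0.01  0.05 ]
scene stand 0.64 [264. 182.] 235 295 150 220 [0.466 0.016 0.05 ]
scene stand 0.59 [368. 248.] 312 425 192 311 [0.709 0.337 0.05 ]
scene wheel 0.82 [265. 174.] 235 295 150 199 [0.427 0.018 0.05 ]
scene wheel 0.79 [251. 232.] 228 272 215 251 [ 0.679 -0.003  0.05 ]
scene wheel 0.74 [377. 228.] 320 424 191 272 [0.636 0.371 0.05 ]
scene square_cup 0.92 [255. 234.] 229 272 215 251 [0.687 0.01  0.05 ]
scene square_cup 0.89 [377. 232.] 321 424 192 272 [0.649 0.367 0.05 ]
scene square_cup 0.71 [266. 174.] 235 296 150 199 [0.426 0.021 0.05 ]
scene rack 0.6 [378. 189.] 346 402 176 202 [0.469 0.391 0.05 ]
scene jar 0.79 [158. 170.] 145 168 155 187 [ 0.436 -0.353  0.05 ]
scene dish 0.92 [157. 216.] 143 173 202 226 [ 0.639 -0.301  0.05 ]
side 46.76029609319935 257.89452409443123 192.37923735773953 [[-0.691, -0.382, 0.614, -0.162], [-0.723, 0.373, -0.581, 0.724],
[... 831 characters left out ...]
[ 0.566 -0.267  0.05 ]
{'clock': 0.7, 'joint_pos': array([-1.25198905e+00,  2.40569294e-01,  5.02470785e-03,  1.33519550e+00,
        1.61142968e-05,  1.57080802e+00]), 'joint_vel': array([-0.00033026, -0.00083597,  0.00058027,  0.00034311, -0.00077556,
        0.00038977]), 'tau': array([-2.12541108e-04, -3.72077644e+01,  2.52642721e+01,  9.75282674e-04,
       -7.38347921e-05,  4.47319152e-06]), 'eef_pos': array([ 0.15672601, -0.4748164 ,  0.23133127]), 'tool_rot': array([9.87323046e-01, 1.58723663e-01, 1.24187623e-05, 2.64853580e-05]), 'ft_force': array([-0.58518982, -0.53143111, -0.00843118]), 'ft_torque': array([-0.01707647, -0.00356213, -0.03153333]), 'grip_width': 0.08554940229885444}
```

```bash
python3 -c "
import cv2,numpy as np
a=cv2.imread('pics/scene0.png');b=cv2.imread('pics/side0.png')
cv2.imwrite('pics/both.png',cv2.resize(np.vstack([a,b]),(800,1200))[:600]) ; cv2.imwrite('pics/side_b.png',cv2.resize(b,(800,600)))"
```

```text
(no output)
```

View pics/both.png

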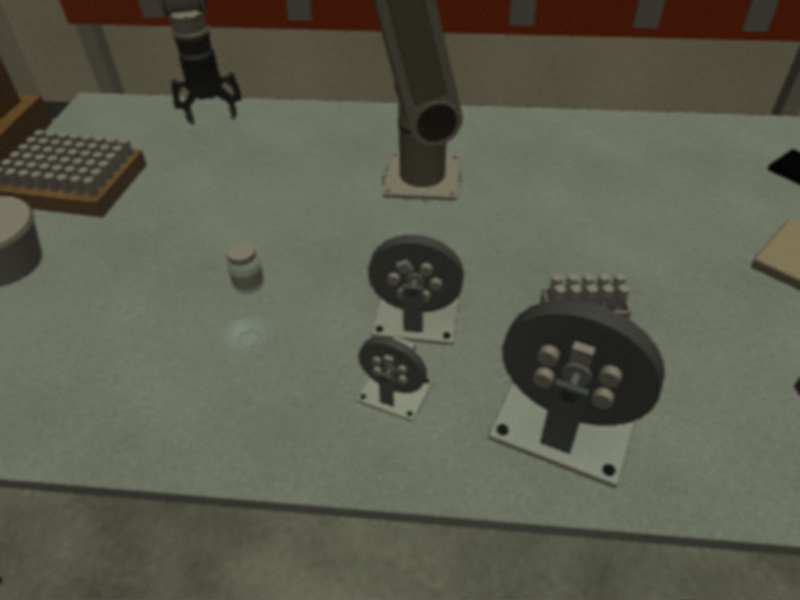

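View pics/side_b.png

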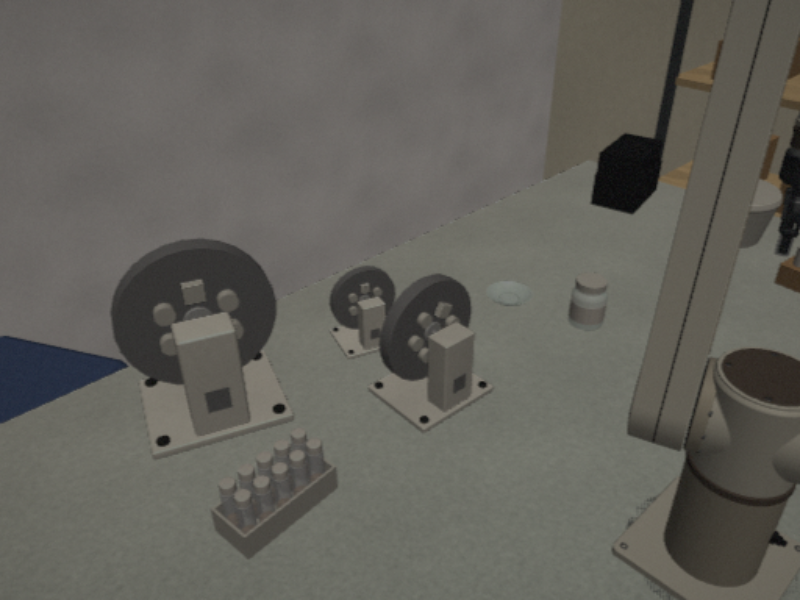

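```bash
cat > fit.py <<'E'
from h import *
from scipy.optimize import minimize
def parts(x,y,yaw,s):
    R=np.array([[np.cos(yaw),-np.sin(yaw),0],[np.sin(yaw),np.cos(yaw),0],[0,0,1]]); o=np.array([x,y,0])
    def box(a,b): return np.array([[i,j,k] for i in (a[0],b[0]) for j in (a[1],b[1]) for k in (a[2],b[2])])
    t=np.linspace(0,2*np.pi,60); d=np.concatenate([np.c_[.095*np.cos(t),0*t+e,.13+.095*np.sin(t)] for e in (-.013,.013)])
    P=[box((-.085,-.075,0),(.085,.075,.012)),box((-.033,.037,0),(.033,.082,.15)),box((-.02,-.047,0),(.02,-.037,.14)),d]
    return [o+s*p@R.T for p in P]
def render(n,q):
    m=np.zeros((384*4,512*4),np.uint8)
    for p in parts(*q):
        h=cv2.convexHull((proj(n,p)*4).astype(np.int32)); cv2.fillConvexPoly(m,h,255)
    return cv2.resize(m,(512,384),interpolation=cv2.INTER_AREA)/255.
def fit(masks,q0):
    def c(q): return sum(np.abs(render(n,q)-M).sum()/M.sum() for n,M in masks.items())
    best=None
    for yaw in np.radians(np.arange(-40,41,20)):
        q=np.array([q0[0],q0[1],yaw+q0[2],1.]); S=q+np.vstack([np.zeros(4),np.diag([.04,.04,.25,.15])])
        r=minimize(c,q,method='Nelder-Mead',options=dict(initial_simplex=S,xatol=2e-4,fatol=1e-4,maxiter=250))
        if best is None or r.fun<best.fun: best=r
    return best
E
python3 - <<'E'
from fit import *
ms={}
for n in ['scene','side']:
    camera(n); ms[n]=[r['pixels'] for t in ('stand','wheel') for r in masks_of(t,n)]
def un(n,at):  # union of masks whose centre is near
    M=np.zeros((384,512),bool)
    for p in ms[n]:
        ys,xs=np.nonzero(p)
        if np.hypot(xs.mean()-at[0],ys.mean()-at[1])<24: M|=p
    return M.astype(float)
for nm,a,b,q0 in [('mid',(264,180),(274,218),(.5,.0,0)),('small',(253,238),(227,193),(.7,0,0)),('big',(370,240),(122,205),(.7,.33,0))]:
    r=fit({'scene':un('scene',a),'side':un('side',b)},q0); print(nm,np.round(r.x,4),np.degrees(r.x[2]),r.fun)
E
```

```text
Traceback (most recent call last):
  File "fit.py", line 19, in fit
    r=minimize(c,q,method='Nelder-Mead',options=dict(initial_simplex=S,xatol=2e-4,fatol=1e-4,maxiter=250))
  File "fit.py", line 15, in c
    def c(q): return sum(np.abs(render(n,q)-M).sum()/M.sum() for n,M in masks.items())
                     ~~~^^^^^^^^^^^^^^^^^^^^^^^^^^^^^^^^^^^^^^^^^^^^^^^^^^^^^^^^^^^^^^
  File "fit.py", line 15, in <genexpr>
    def c(q): return sum(np.abs(render(n,q)-M).sum()/M.sum() for n,M in masks.items())
                                ~~~~~~^^^^^
  File "fit.py", line 12, in render
    h=cv2.convexHull((proj(n,p)*4).astype(np.int32)); cv2.fillConvexPoly(m,h,255)
                      ~~~~^^^^^
  File "h.py", line 8, in proj
    m,f=K(n); T=np.linalg.inv(m['pose']); p=T[:3,:3]@np.asarray(P,float).T+T[:3,3:4]
        ~^^^
  File "h.py", line 4, in K
    m=camera_model(n); f=192/np.tan(np.radians(m['fovy'])/2); return m,f
ValueError: time passes only in moves, steps and waits
```

```bash
sed -i 's/^def K(n):/import functools\n@functools.lru_cache(None)\ndef K(n):/' h.py
cat > id.py <<'E'
from fit import *
ms={}
for n in ['scene','side']:
    camera(n); ms[n]=[r['pixels'] for t in ('stand','wheel') for r in masks_of(t,n)]
np.savez_compressed('masks.npz',**{n:np.array(v) for n,v in ms.items()})
def un(n,at):
    M=np.zeros((384,512),bool)
    for p in ms[n]:
        ys,xs=np.nonzero(p)
        if np.hypot(xs.mean()-at[0],ys.mean()-at[1])<24: M|=p
    return M.astype(float)
for nm,a,b,q0 in [('mid',(264,180),(274,218),(.5,.0,0)),('small',(253,238),(227,193),(.7,0,0)),('big',(370,240),(122,205),(.7,.33,0))]:
    r=fit({'scene':un('scene',a),'side':un('side',b)},q0); print(nm,np.round(r.x,4),np.degrees(r.x[2]),r.fun)
E
python3 id.py; python3 -c "
from workcell import *; print(get_obs()['clock'])"
```

```text
mid [0.5143 0.0274 1.5141 0.9831] 86.75309918040301 0.10976501793530438
small [0.7161 0.0015 1.2563 0.6738] 71.97890485049082 0.2012336596699477
big [0.7574 0.3196 1.2224 1.3448] 70.03640744214349 0.09762952365122621
1.3
```

```bash
cat > plan.py <<'E'
from h import *
from scipy.spatial.transform import Rotation as R, Slerp
def rows(p0,q0,P,Q,grip,n=None):
    """rows taking pose (p0,q0) straight to (P,Q)"""
    rel=(R.from_quat(q0).inv()*R.from_quat(Q)).as_rotvec(degrees=True)
    n=n or int(max(np.ceil(np.linalg.norm(P-p0)/.045),np.ceil(np.linalg.norm(rel)/8),1))
    s=Slerp([0,1],R.from_quat([q0,Q])); out=[]
    for i in range(n):
        a=s(i/n); out.append([*(np.round(a.inv().apply((P-p0)/n)*1000,1)+0),*(np.round(rel/n,2)+0),grip])
    return out
def show(r):
    for i in range(0,len(r),5): print([[float(v) for v in x] for x in r[i:i+5]])
E
python3 - <<'E'
from fit import *
d=np.load('masks.npz')
def un(n,at):
    M=np.zeros((384,512),bool)
    for p in d[n]:
        ys,xs=np.nonzero(p)
        if np.hypot(xs.mean()-at[0],ys.mean()-at[1])<24: M|=p
    return M.astype(float)
A={'scene':un('scene',(264,180)),'side':un('side',(274,218))}
c=lambda q:sum(np.abs(render(n,[*q,1])-M).sum()/M.sum() for n,M in A.items())
q=np.array([.514,.027,1.514]); r=minimize(c,q,method='Nelder-Mead',options=dict(initial_simplex=q+np.vstack([np.zeros(3),np.diag([.02,.02,.1])])))
q=r.x; print(q,r.fun)
from plan import *
o=get_obs(); yaw=q[2]; yv=np.array([np.sin(yaw),-np.cos(yaw),0]); z=np.array([0,0,-1.]); x=np.cross(yv,z)
Q=R.from_matrix(np.c_[x,yv,z]).as_quat(); print(Q)
P=np.array([q[0]-.03,q[1],.36]); p1=o['eef_pos']+[0,0,.1]
show(rows(o['eef_pos'],o['tool_rot'],p1,o['tool_rot'],60)); show(rows(p1,o['tool_rot'],P,Q,60))
# overlay
im=cv2.imread('pics/scene0.png'); im2=cv2.imread('pics/side0.png')
for n,i in (('scene',im),('side',im2)):
    for p in parts(*q,1): cv2.polylines(i,[cv2.convexHull(proj(n,p).round().astype(np.int32))],True,(0,0,255),1)
cv2.imwrite('pics/ov.png',cv2.resize(np.hstack([im[130:240,210:320],im2[160:290,220:330][:110]]),None,fx=3.6,fy=3.6,interpolation=2))
E
```

```text
[0.51481872 0.02745543 1.53136892] 0.1277739939859641
[0.72090817 0.69303059 0.         0.        ]
[[0.0, 0.0, -33.3, 0.0, 0.0, 0.0, 60.0], [0.0, 0.0, -33.3, 0.0, 0.0, 0.0, 60.0], [0.0, 0.0, -33.3, 0.0, 0.0, 0.0, 60.0]]
[[33.5, -26.7, -2.1, 0.0, 0.0, -4.96, 60.0], [35.7, -23.7, -2.0, 0.0, 0.0, -4.96, 60.0], [37.6, -20.5, -2.0, 0.0, 0.0, -4.96, 60.0], [39.2, -17.2, -2.0, 0.0, 0.0, -4.96, 60.0], [40.6, -13.8, -2.0, 0.0, 0.0, -4.96, 60.0]]
[[41.6, -10.2, -2.0, 0.0, 0.0, -4.96, 60.0], [42.3, -6.6, -2.0, 0.0, 0.0, -4.96, 60.0], [42.8, -2.9, -2.0, 0.0, 0.0, -4.96, 60.0], [42.8, 0.8, -2.0, 0.0, 0.0, -4.96, 60.0], [42.6, 4.5, -2.0, 0.0, 0.0, -4.96, 60.0]]
[[42.1, 8.2, -2.0, 0.0, 0.0, -4.96, 60.0], [41.2, 11.8, -2.0, 0.0, 0.0, -4.96, 60.0], [40.0, 15.3, -2.0, 0.0, 0.0, -4.96, 60.0], [38.5, 18.7, -2.0, 0.0, 0.0, -4.96, 60.0]]
```

View pics/ov.png

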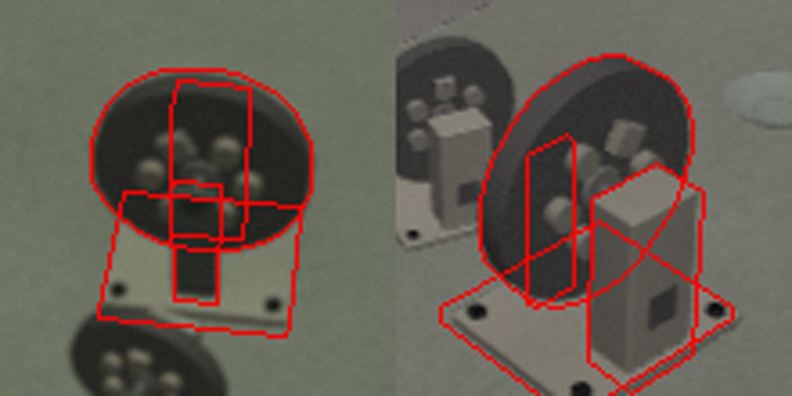

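Emit:
jog_arm(deltas=[[[0, 0, -33, 0, 0, 0, 60], [0, 0, -33, 0, 0, 0, 60], [0, 0, -33, 0, 0, 0, 60], [33.5, -26.7, -2, 0, 0, -5, 60], [35.7, -23.7, -2, 0, 0, -5, 60]]])

```text
clock: 1.8
eef_pos: [0.2026, -0.4043, 0.3359]
tool_rot: [0.97, 0.243, -0.0, -0.002]
ft_force: [0.5, -0.1, -1.0]
grip_width: 0.0603
```

Emit:
jog_arm(deltas=[[[37.6, -20.5, -2, 0, 0, -5, 60], [39.2, -17.2, -2, 0, 0, -5, 60], [40.6, -13.8, -2, 0, 0, -5, 60], [41.6, -10.2, -2, 0, 0, -5, 60], [42.3, -6.6, -2, 0, 0, -5, 60]]])

```text
clock: 2.3
eef_pos: [0.3217, -0.2183, 0.3481]
tool_rot: [0.891, 0.453, 0.001, 0.001]
ft_force: [0.4, -0.7, 0.4]
grip_width: 0.0599
```

Emit:
jog_arm(deltas=[[[42.8, -2.9, -2, 0, 0, -5, 60], [42.8, 0.8, -2, 0, 0, -5, 60], [42.6, 4.5, -2, 0, 0, -5, 60], [42.1, 8.2, -2, 0, 0, -5, 60], [41.2, 11.8, -2, 0, 0, -5, 60]]])

```text
clock: 2.8
eef_pos: [0.4373, -0.0275, 0.3603]
tool_rot: [0.766, 0.643, 0.002, 0.003]
ft_force: [1.2, -0.4, 0.7]
grip_width: 0.0601
```

Emit:
jog_arm(deltas=[[[40, 15.3, -2, 0, 0, -5, 60], [38.5, 18.7, -2, 0, 0, -5, 60], [0, 0, 0, 0, 0, 0, 60]]])

```text
clock: 3.1
eef_pos: [0.4844, 0.0538, 0.3641]
tool_rot: [0.702, 0.712, 0.003, 0.003]
ft_force: [0.2, 0.4, -0.8]
grip_width: 0.0598
```

```bash
python3 - <<'E'
from h import *
o=get_obs(); print(o); save('wrist','w1.png')
m=camera_model('wrist'); print(m)
np.savez('w1.npz',p=o['eef_pos'],q=o['tool_rot'])
for r in masks_of('wheel','wrist')[:3]:
    ys,xs=np.nonzero(r['pixels']); print(r['conf'],r['at'],xs.min(),xs.max(),ys.min(),ys.max())
E
```

```text
{'clock': 3.1, 'joint_pos': array([ 0.1116523 ,  0.19362397,  0.28645705,  1.65503587, -0.0017765 ,
        1.66712256]), 'joint_vel': array([-0.02611592, -0.02981808, -0.0248058 ,  0.03119875, -0.04381394,
        0.00431469]), 'tau': array([  0.99737573, -35.39346099,  26.7057395 ,  -0.32534553,
         0.25580862,  -0.03881669]), 'eef_pos': array([0.4843978 , 0.05376745, 0.36414557]), 'tool_rot': array([0.70166346, 0.71249501, 0.00277773, 0.00339636]), 'ft_force': array([ 0.24319936,  0.40716611, -0.76096063]), 'ft_torque': array([-0.00785389, -0.02804921,  0.02248779]), 'grip_width': 0.05981652872147526}
{'fovy': 61.34015645721226, 'cx': 256.36329472617103, 'cy': 187.77067133311607, 'T_tool_cam': array([[-8.87377305e-04, -9.60515710e-01, -2.78224341e-01,
         6.99365583e-02],
       [ 9.99999511e-01, -7.31137541e-04, -6.65318415e-04,
        -2.44741395e-04],
       [ 4.35628529e-04, -2.78224796e-01,  9.60515889e-01,
        -1.42922457e-01],
       [ 0.00000000e+00,  0.00000000e+00,  0.00000000e+00,
         1.00000000e+00]])}
0.92 [286.3, 177.4] 258 312 97 260
0.84 [434.6, 193.5] 391 470 145 241
0.8 [488.0, 9.2] 456 511 0 26
```

View pics/w1.png

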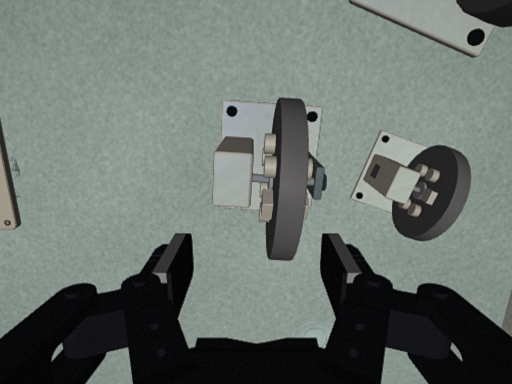

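```bash
cat > wfit.py <<'E'
from fit import *
from plan import R
d=np.load('masks.npz')
def un(L,at,tol=24):
    M=np.zeros((384,512),bool)
    for p in L:
        ys,xs=np.nonzero(p)
        if np.hypot(xs.mean()-at[0],ys.mean()-at[1])<tol: M|=p
    return M.astype(float)
import fit as F, h
o=get_obs(); camera('wrist'); L=[r['pixels'] for t in('stand','wheel') for r in masks_of(t,'wrist')]
m=camera_model('wrist'); T=np.eye(4); T[:3,:3]=R.from_quat(o['tool_rot']).as_matrix(); T[:3,3]=o['eef_pos']
W=dict(m,pose=T@m['T_tool_cam']); f=192/np.tan(np.radians(m['fovy'])/2)
k0=h.K
h.K=lambda n:(W,f) if n=='wrist' else k0(n)
A={'scene':un(d['scene'],(264,180)),'side':un(d['side'],(274,218)),'wrist':un(L,(275,170),40)}
for use in (['wrist'],['scene','side','wrist']):
    c=lambda q:sum(np.abs(render(n,[*q,1])-A[n]).sum()/A[n].sum() for n in use)
    q=np.array([.515,.027,1.531]); r=minimize(c,q,method='Nelder-Mead',options=dict(initial_simplex=q+np.vstack([np.zeros(3),np.diag([.015,.015,.08])])))
    print(use,np.round(r.x,4),r.fun)
im=cv2.imread('pics/w1.png')
print(o['eef_pos'],o['tool_rot'])
E
python3 wfit.py
```

```text
['wrist'] [0.5178 0.0256 1.5357] 0.09272329808072498
['scene', 'side', 'wrist'] [0.5163 0.0271 1.5501] 0.23449900894624803
[0.48257927 0.05064692 0.36460653] [0.70352008 0.71066364 0.00182923 0.00365286]
```

```bash
cat > w.py <<'E'
from plan import *
yaw=1.54; C=np.array([.517,.0265,.130]); X=np.array([np.cos(yaw),np.sin(yaw),0]); Z=np.array([0,0,1.]); Y=np.array([np.sin(yaw),-np.cos(yaw),0])
def pose(phi,r=.057):
    u=np.sin(np.radians(phi))*X+np.cos(np.radians(phi))*Z
    return C+r*u, R.from_matrix(np.c_[np.cross(Y,-u),Y,-u]).as_quat()
def now(o):
    v=o['eef_pos']-C; z=R.from_quat(o['tool_rot']).apply([0,0,1]); return np.degrees(np.arctan2(-z@X,-z@Z)),np.degrees(np.arctan2(v@X,v@Z)),np.hypot(v@X,v@Z),v@Y
E
python3 - <<'E'
from w import *
o=get_obs(); P,Q=pose(0,.12); P1,Q1=pose(0)
show(rows(o['eef_pos'],o['tool_rot'],P,Q,60)); show(rows(P,Q,P1,Q,60,3)); print(P1,Q1)
E
```

```text
[[-7.4, 11.3, 38.6, 0.17, 0.04, 0.71, 60.0], [-7.3, 11.5, 38.5, 0.17, 0.04, 0.71, 60.0], [-7.2, 11.7, 38.5, 0.17, 0.04, 0.71, 60.0]]
[[0.0, 0.0, 21.0, 0.0, 0.0, 0.0, 60.0], [0.0, 0.0, 21.0, 0.0, 0.0, 0.0, 60.0], [0.0, 0.0, 21.0, 0.0, 0.0, 0.0, 60.0]]
[0.517  0.0265 0.187 ] [ 0.71791067  0.69613524 -0.          0.        ]
```

Emit:
jog_arm(deltas=[[[-7.4, 11.3, 38.5, 0.2, 0, 0.7, 60], [-7.3, 11.5, 38.5, 0.2, 0, 0.7, 60], [-7.2, 11.7, 38.5, 0.2, 0, 0.7, 60], [0, 0, 0, 0, 0, 0, 60]]])

```text
clock: 3.75
eef_pos: [0.5173, 0.0203, 0.2513]
tool_rot: [0.722, 0.692, 0.002, 0.003]
ft_force: [-1.2, 0.4, 0.4]
grip_width: 0.0597
```

```bash
python3 - <<'E'
from w import *
o=get_obs();P1,Q1=pose(0); print(o['ft_force'],o['ft_torque'])
show(rows(o['eef_pos'],o['tool_rot'],P1,Q1,60,3))
save('wrist','w2.png')
E
```

```text
[-1.23000594  0.39676548  0.43655247] [-0.02406415  0.03886284  0.02423358]
[[2.1, -0.4, 21.4, 0.14, 0.03, -0.21, 60.0], [2.1, -0.3, 21.4, 0.14, 0.03, -0.21, 60.0], [2.1, -0.2, 21.4, 0.14, 0.03, -0.21, 60.0]]
```

View pics/w2.png

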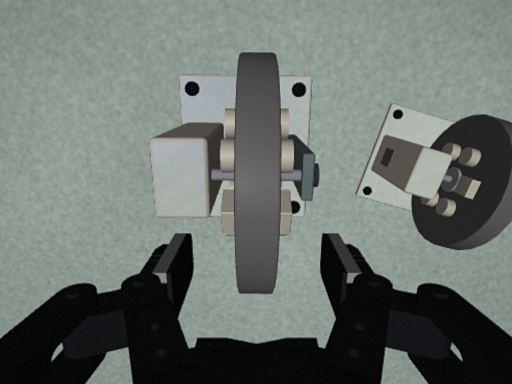

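Emit:
jog_arm(deltas=[[[2, -0.3, 21.5, 0.1, 0, -0.2, 60], [2, -0.3, 21.5, 0.1, 0, -0.2, 60], [2, -0.2, 21.5, 0.1, 0, -0.2, 60], [0, 0, 0, 0, 0, 0, 40], [0, 0, 0, 0, 0, 0, 20]]])

```text
clock: 4.3
eef_pos: [0.5214, 0.0247, 0.2034]
tool_rot: [0.72, 0.694, 0.009, 0.008]
ft_force: [-18.6, 1.6, 14.2]
grip_width: 0.0314
```

Emit:
jog_arm(deltas=[[[0, 0, 0, 0, 0, 0, 10], [0, 0, 0, 0, 0, 0, 10], [0, 0, 0, 0, 0, 0, 10], [0, 0, 0, 0, 0, 0, 10]]])

```text
clock: 4.7
eef_pos: [0.5182, 0.0248, 0.204]
tool_rot: [0.721, 0.693, 0.007, 0.006]
ft_force: [1.3, 0.5, -10.0]
grip_width: 0.0247
```

```bash
cat > st.py <<'E'
from w import *
import sys
n=int(sys.argv[1]) if len(sys.argv)>1 else 1
L=[]
for i in range(n):
    if i: camera('side')
    o=get_obs(); L.append(np.r_[o['ft_force'],o['ft_torque']])
L=np.array(L); F,M=L[:,:3],L[:,3:]
a=-Y  # axle
lev=np.cross(o['eef_pos']-C,F)@a
u=np.sin(np.radians(now(o)[0]))*X+np.cos(np.radians(now(o)[0]))*Z
print('phi_tool,phi_pos,r,lat',np.round(now(o),4),'w',round(o['grip_width'],4),'clk',o['clock'])
print('F X,Y,Z',np.round([(F@X).mean(),(F@Y).mean(),F[:,2].mean()],2),'std',np.round(F.std(0),2),'M axle',np.round((M@a).mean(),3),M.std(0).round(3), 'rad',np.round((F@u).mean(),2))
print('T from F@TCP',np.round(lev.mean(),3),'+M',np.round((lev+M@a).mean(),3),'std',np.round((lev+M@a).std(),3))
E
python3 st.py 5; python3 -c "from workcell import *; print(get_obs()['joint_pos'])"
```

```text
phi_tool,phi_pos,r,lat [-0.1538 -1.2686  0.0741  0.0013] w 0.0245 clk 4.9
F X,Y,Z [  0.73   1.52 -10.28] std [0.69 0.42 0.18] M axle -0.147 [0.029 0.017 0.025] rad -10.29
T from F@TCP 0.037 +M -0.111 std 0.037
[ 4.71312252e-02  2.76295446e-01 -1.93787852e-02  1.25654792e+00
  1.24120342e-03  1.65631981e+00]
```

Emit:
jog_arm(deltas=[[[0, 0, 0, 0, 0, 0, 50], [0, 0, 0, 0, 0, 0, 50], [0, 0, 6, 0, 0, 0, 50], [1, 0, 6, 0, 0, 0, 50], [1, 0, 5, 0, 0, 0, 50]]])

```text
clock: 5.4
eef_pos: [0.5239, 0.0267, 0.1941]
tool_rot: [0.72, 0.694, 0.013, 0.012]
ft_force: [-0.0, -0.2, -0.5]
grip_width: 0.0498
```

```bash
python3 st.py 4
```

```text
phi_tool,phi_pos,r,lat [-0.1495  0.3433  0.0634  0.0061] w 0.05 clk 5.55
F X,Y,Z [ 0.41 -0.01 -0.21] std [0.28 0.42 0.3 ] M axle 0.009 [0.031 0.022 0.043] rad -0.21
T from F@TCP 0.026 +M 0.035 std 0.023
```

```bash
python3 - <<'E'
from w import *
o=get_obs();P1,Q1=pose(0,.058)
show(rows(o['eef_pos'],o['tool_rot'],P1+.001*Y,Q1,50,1))
E
```

```text
[[-0.4, -5.3, 5.2, 1.88, -0.16, -0.37, 50.0]]
```

Emit:
jog_arm(deltas=[[[-0.4, -5.3, 5.2, 1.9, -0.2, -0.4, 50], [0, 0, 0.5, 0, 0, 0, 50], [0, 0, 0, 0, 0, 0, 50]]])

```text
clock: 5.85
eef_pos: [0.5175, 0.0265, 0.187]
tool_rot: [0.717, 0.697, -0.002, -0.001]
ft_force: [-0.8, 0.2, -0.6]
grip_width: 0.0499
```

```bash
python3 st.py 1;python3 - <<'E'
from w import *
o=get_obs();P1,Q1=pose(0,.058)
show(rows(o['eef_pos'],o['tool_rot'],P1+.001*Y,Q1,20,1))
E
```

```text
phi_tool,phi_pos,r,lat [0.0683 0.0056 0.057  0.0005] w 0.0499 clk 5.85
F X,Y,Z [ 0.18 -0.81 -0.55] std [0. 0. 0.] M axle -0.039 [0. 0. 0.] rad -0.55
T from F@TCP 0.01 +M -0.029 std 0.0
[[0.0, 0.5, -1.0, -0.2, 0.07, 0.08, 20.0]]
```

Well placed. Close.

Emit:
jog_arm(deltas=[[[0, 0.5, -0.5, -0.2, 0, 0, 10], [0, 0, 0, 0, 0, 0, 10], [0, 0, 0, 0, 0, 0, 10], [0, 0, 0, 0, 0, 0, 10], [0, 0, 0, 0, 0, 0, 10]]])

```text
clock: 6.35
eef_pos: [0.5181, 0.0265, 0.1875]
tool_rot: [0.719, 0.695, -0.0, 0.0]
ft_force: [1.2, -0.3, -1.6]
grip_width: 0.0253
```

```bash
python3 st.py 4
```

```text
phi_tool,phi_pos,r,lat [0.0385 0.0081 0.0575 0.0011] w 0.0253 clk 6.5
F X,Y,Z [ 0.55  0.68 -0.86] std [0.45 0.66 0.55] M axle -0.05 [0.04  0.043 0.02 ] rad -0.86
T from F@TCP 0.032 +M -0.018 std 0.049
```

Emit:
jog_arm(deltas=[[[-4, 0, 0.2, 0, 4, 0, 10], [-4, 0, 0.2, 0, 4, 0, 10], [-4, 0, 0.2, 0, 4, 0, 10]]])

```text
clock: 6.8
eef_pos: [0.5175, 0.0163, 0.1867]
tool_rot: [0.713, 0.693, 0.076, -0.074]
ft_force: [-0.4, 1.1, -3.8]
grip_width: 0.0252
```

```bash
python3 st.py 6
```

```text
phi_tool,phi_pos,r,lat [-1.19709e+01 -1.05733e+01  5.76000e-02  8.00000e-04] w 0.0254 clk 7.05
F X,Y,Z [ 0.35 -2.21  0.27] std [1.02 1.43 1.85] M axle 0.112 [0.526 0.099 0.153] rad 0.19
T from F@TCP 0.023 +M 0.135 std 0.472
```

```bash
cat >> st.py <<'E'
t=np.cross(-Y,u)
print('series Ftan',(F@t).round(2),'M',(M@a).round(3))
E
python3 st.py 5
```

```text
phi_tool,phi_pos,r,lat [-1.19634e+01 -1.04120e+01  5.76000e-02  8.00000e-04] w 0.0256 clk 7.25
F X,Y,Z [-3.35 -2.54  1.58] std [0.59 0.81 0.45] M axle 0.856 [0.163 0.077 0.036] rad 2.24
T from F@TCP -0.173 +M 0.683 std 0.133
series Ftan [-1.79 -2.51 -3.4  -3.8  -3.23] M [0.591 0.786 0.869 0.948 1.087]
```

Emit:
jog_arm(deltas=[[[-4, 0, 0.2, 0, 4, 0, 10], [-4, 0, 0.2, 0, 4, 0, 10], [-4, 0, 0.2, 0, 4, 0, 10], [-4, 0, 0.2, 0, 4, 0, 10], [-4, 0, 0.2, 0, 4, 0, 10]]])

```text
clock: 7.75
eef_pos: [0.5164, 0.0002, 0.1814]
tool_rot: [0.687, 0.672, 0.199, -0.193]
ft_force: [-4.3, -1.7, -1.4]
grip_width: 0.0251
```

```bash
python3 st.py 6
```

```text
phi_tool,phi_pos,r,lat [-3.20429e+01 -2.77306e+01  5.78000e-02  3.00000e-04] w 0.0254 clk 8.0
F X,Y,Z [-4.53 -5.63  3.22] std [0.76 1.42 2.42] M axle 0.782 [0.486 0.09  0.19 ] rad 5.13
T from F@TCP -0.145 +M 0.637 std 0.446
series Ftan [-2.32 -0.21 -1.48 -1.96 -3.22 -3.61] M [ 1.404 -0.151  0.579  0.814  0.945  1.098]
```

Emit:
jog_arm(deltas=[[[-4, 0, 0.2, 0, 4, 0, 10], [-4, 0, 0.2, 0, 4, 0, 10], [-4, 0, 0.2, 0, 4, 0, 10], [-4, 0, 0.2, 0, 4, 0, 10], [-4, 0, 0.2, 0, 4, 0, 10]]])

```text
clock: 8.5
eef_pos: [0.5155, -0.0148, 0.1709]
tool_rot: [0.64, 0.63, 0.316, -0.307]
ft_force: [-7.3, -1.2, 0.8]
grip_width: 0.0255
```

```bash
python3 st.py 6;  python3 -c "from workcell import *; print(get_obs()['joint_pos'])"
```

```text
phi_tool,phi_pos,r,lat [-5.20736e+01 -4.65668e+01  5.79000e-02 -3.00000e-04] w 0.0253 clk 8.75
F X,Y,Z [-6.73 -6.54  3.32] std [1.22 2.45 3.4 ] M axle 1.049 [0.654 0.095 0.288] rad 7.35
T from F@TCP -0.128 +M 0.921 std 0.539
series Ftan [-0.21  3.92 -1.7  -3.43 -3.58 -4.12] M [ 1.521 -0.276  0.76   1.261  1.449  1.579]
[-0.46335871  0.60948662  0.05305445  1.51566548  0.79417824  0.91141705]
```

```bash
cat > fm.py <<'E'
from w import *
for i in range(3):
    if i: camera('side')
    o=get_obs(); q=R.from_quat(o['tool_rot']).inv(); print('toolF',q.apply(o['ft_force']).round(2),'toolM',q.apply(o['ft_torque']).round(3),'tau456',o['tau'][3:].round(3))
E
python3 fm.py
```

```text
toolF [-4.08 -4.86 -7.6 ] toolM [-0.424 -1.579  0.605] tau456 [ 2.972  3.043 -0.625]
toolF [-4.09 -8.12 -8.29] toolM [-0.439 -1.648  0.646] tau456 [ 3.028  3.1   -0.655]
toolF [-5.53 -5.57 -8.04] toolM [-0.413 -1.698  0.652] tau456 [ 3.061  3.133 -0.673]
```

Emit:
jog_arm(deltas=[[[-3, 0, 0.2, 0, 1, 0, 10], [-3, 0, 0.2, 0, 1, 0, 10], [-2, 0, 0.1, 0, 0, 0, 10], [0, 0, 0, 0, 0, 0, 10]]])

```text
clock: 9.25
eef_pos: [0.5153, -0.0173, 0.1679]
tool_rot: [0.634, 0.622, 0.329, -0.32]
ft_force: [-3.9, -5.6, -1.6]
grip_width: 0.0257
```

```bash
python3 st.py 6; python3 fm.py
```

```text
phi_tool,phi_pos,r,lat [-5.46350e+01 -4.91645e+01  5.79000e-02 -3.00000e-04] w 0.0251 clk 9.5
F X,Y,Z [-4.27 -4.74  1.47] std [0.54 0.67 1.4 ] M axle 1.001 [0.249 0.049 0.061] rad 4.33
T from F@TCP -0.097 +M 0.904 std 0.164
series Ftan [-4.56 -0.73 -0.17 -0.46 -1.36 -0.35] M [1.55  0.946 0.862 0.858 0.914 0.876]
toolF [-0.31 -4.72 -4.48] toolM [-0.456 -0.878  0.402] tau456 [ 2.844  2.162 -0.432]
toolF [-0.42 -5.26 -4.87] toolM [-0.401 -0.945  0.475] tau456 [ 2.844  2.163 -0.432]
toolF [-0.97 -4.69 -5.09] toolM [-0.466 -0.918  0.389] tau456 [ 2.845  2.163 -0.432]
```

Emit:
jog_arm(deltas=[[[0, 0, 0, 0, 0, 0, 50], [0, 0, 0, 0, 0, 0, 50], [0, 0, -30, 0, 0, 0, 50], [0, 0, -30, 0, 0, 0, 50], [0, 0, 0, 0, 0, 0, 50]]])

```text
clock: 10.1
eef_pos: [0.5151, -0.0634, 0.2025]
tool_rot: [0.63, 0.626, 0.329, -0.32]
ft_force: [-0.0, -0.5, -0.8]
grip_width: 0.0498
```

```bash
camera=1; python3 st.py 4; python3 fm.py; python3 - <<'E'
from w import *
o=get_obs(); P,Q=pose(-27,.125); show(rows(o['eef_pos'],o['tool_rot'],P,Q,50))
P1,Q1=pose(27,.125);show(rows(P,Q,P1,Q1,50,7)); P,Q=pose(55,.125);show(rows(P1,Q1,P,Q,50))
E
```

```text
phi_tool,phi_pos,r,lat [-5.48041e+01 -5.10386e+01  1.12300e-01 -5.00000e-04] w 0.0498 clk 10.25
F X,Y,Z [-0.01  0.23 -0.08] std [0.5  0.42 0.44] M axle 0.813 [0.031 0.019 0.031] rad -0.04
T from F@TCP -0.008 +M 0.806 std 0.066
series Ftan [-0.97  0.4   0.4  -0.12] M [0.802 0.775 0.816 0.86 ]
toolF [-0.11 -0.23 -0.39] toolM [-0.025 -0.86   0.002] tau456 [ 3.889  1.863 -0.007]
toolF [0.49 0.06 0.67] toolM [-0.076 -0.83  -0.04 ] tau456 [ 3.847e+00  1.854e+00 -1.000e-03]
toolF [ 0.6  -0.3   0.22] toolM [ 0.034 -0.764  0.03 ] tau456 [3.833 1.848 0.   ]
[[12.7, 0.4, 0.3, -0.18, -6.96, 0.28, 50.0], [12.6, 0.4, -1.3, -0.18, -6.96, 0.28, 50.0], [12.4, 0.3, -2.8, -0.18, -6.96, 0.28, 50.0], [12.0, 0.3, -4.3, -0.18, -6.96, 0.28, 50.0]]
[[14.4, 0.0, 7.4, 0.0, -7.71, 0.0, 50.0], [15.3, 0.0, 5.4, 0.0, -7.71, 0.0, 50.0], [15.9, 0.0, 3.3, 0.0, -7.71, 0.0, 50.0], [16.2, 0.0, 1.1, 0.0, -7.71, 0.0, 50.0], [16.2, 0.0, -1.1, 0.0, -7.71, 0.0, 50.0]]
[[15.9, 0.0, -3.3, 0.0, -7.71, 0.0, 50.0], [15.3, 0.0, -5.4, 0.0, -7.71, 0.0, 50.0]]
[[14.7, 0.0, 3.7, 0.0, -7.0, 0.0, 50.0], [15.0, 0.0, 1.8, 0.0, -7.0, 0.0, 50.0], [15.1, 0.0, 0.0, 0.0, -7.0, 0.0, 50.0], [15.0, 0.0, -1.8, 0.0, -7.0, 0.0, 50.0]]
```

Emit:
jog_arm(deltas=[[[12.7, 0.4, 0.3, -0.2, -7, 0.3, 50], [12.6, 0.4, -1.3, -0.2, -7, 0.3, 50], [12.4, 0.3, -2.8, -0.2, -7, 0.3, 50], [12, 0.3, -4.3, -0.2, -7, 0.3, 50], [14.4, 0, 7.4, 0, -7.7, 0, 50]]])

```text
clock: 10.85
eef_pos: [0.5143, -0.0137, 0.2301]
tool_rot: [0.713, 0.682, 0.109, -0.118]
ft_force: [-0.6, 1.1, -0.8]
grip_width: 0.05
```

Emit:
jog_arm(deltas=[[[15.3, 0, 5.4, 0, -7.7, 0, 50], [15.9, 0, 3.3, 0, -7.7, 0, 50], [16.2, 0, 1, 0, -7.7, 0, 50], [16.2, 0, -1, 0, -7.7, 0, 50], [15.9, 0, -3.3, 0, -7.7, 0, 50]]])

```text
clock: 11.35
eef_pos: [0.5171, 0.0735, 0.2332]
tool_rot: [0.708, 0.682, -0.134, 0.128]
ft_force: [0.4, -1.2, -0.6]
grip_width: 0.0499
```

Emit:
jog_arm(deltas=[[[15.3, 0, -5.4, 0, -7.7, 0, 50], [15, 0, 3.7, 0, -7, 0, 50], [15, 0, 1.8, 0, -7, 0, 50], [15, 0, 0, 0, -7, 0, 50], [15, 0, -1.8, 0, -7, 0, 50]]])

```text
clock: 11.85
eef_pos: [0.5183, 0.1444, 0.1933]
tool_rot: [0.627, 0.609, -0.344, 0.343]
ft_force: [0.2, -1.2, -0.7]
grip_width: 0.0501
```

```bash
python3 st.py 3; python3 - <<'E'
from w import *
o=get_obs();print(o['joint_pos']); P,Q=pose(60,.1); show(rows(o['eef_pos'],o['tool_rot'],P+.001*Y,Q,50))
P1,Q1=pose(60,.058);show(rows(P,Q,P1,Q1,50,3))
E
```

```text
phi_tool,phi_pos,r,lat [ 5.8762e+01  6.6800e+01  1.2890e-01 -5.4000e-03] w 0.0502 clk 11.95
F X,Y,Z [ 0.15 -0.42 -5.31] std [0.45 1.54 5.55] M axle -1.128 [0.328 0.023 0.021] rad -2.63
T from F@TCP 0.637 +M -0.491 std 0.409
series Ftan [-0.02 12.4   1.47] M [-0.843 -1.586 -0.954]
[ 0.65925141  0.8601384   0.43487357  1.95232564 -0.72332879  2.56497681]
[[-16.0, 6.1, 27.7, 0.23, -1.24, 0.79, 50.0]]
[[0.0, 0.0, 14.0, 0.0, 0.0, 0.0, 50.0], [0.0, 0.0, 14.0, 0.0, 0.0, 0.0, 50.0], [0.0, 0.0, 14.0, 0.0, 0.0, 0.0, 50.0]]
```

Emit:
jog_arm(deltas=[[[-15, 6, 14, 0, 1, 0.8, 50], [-4, 0, 14, 0, 1, 0, 50], [0, 0, 14, 0, 0, 0, 50], [0, 0, 5, 0, 0, 0, 50], [0, 0, 0, 0, 0, 0, 50]]])

```text
clock: 12.45
eef_pos: [0.5182, 0.0966, 0.169]
tool_rot: [0.628, 0.616, -0.34, 0.331]
ft_force: [0.1, 0.3, 0.4]
grip_width: 0.05
```

```bash
python3 st.py 3; python3 - <<'E'
from w import *
o=get_obs();print(o['joint_pos']); ph=now(o)[0]; P,Q=pose(ph,.058); show(rows(o['eef_pos'],o['tool_rot'],P+.001*Y,Q,50))
E
```

```text
phi_tool,phi_pos,r,lat [ 5.66578e+01  6.10086e+01  8.10000e-02 -6.00000e-04] w 0.0501 clk 12.55
F X,Y,Z [ 0.35 -0.01  0.11] std [0.14 0.13 0.31] M axle -0.793 [0.016 0.046 0.016] rad 0.35
T from F@TCP 0.006 +M -0.787 std 0.034
series Ftan [-0.14 -0.11  0.56] M [-0.814 -0.774 -0.79 ]
[ 0.58987073  0.78423834  0.2932545   1.79717103 -0.75337989  2.47433301]
[[-6.2, 1.3, 22.7, 0.45, 0.0, 0.42, 50.0]]
```

Emit:
jog_arm(deltas=[[[-3, 0.7, 11, 0.2, 0, 0.2, 50], [-4, 0.7, 11, 0.2, 0, 0.2, 50], [-1, 0, 2, 0, 0, 0, 50], [0, 0, 0, 0, 0, 0, 50]]])

```text
clock: 12.95
eef_pos: [0.5201, 0.072, 0.1636]
tool_rot: [0.632, 0.613, -0.339, 0.331]
ft_force: [-0.4, -0.6, -0.7]
grip_width: 0.05
```

```bash
python3 st.py 1; python3 - <<'E'
from w import *
o=get_obs(); ph=now(o)[0]; P,Q=pose(ph,.058); show(rows(o['eef_pos'],o['tool_rot'],P+.001*Y,Q,50))
E
```

```text
phi_tool,phi_pos,r,lat [5.65252e+01 5.36002e+01 5.66000e-02 1.70000e-03] w 0.05 clk 12.95
F X,Y,Z [-0.64 -0.4  -0.75] std [0. 0. 0.] M axle -0.795 [0. 0. 0.] rad -0.95
T from F@TCP 0.013 +M -0.782 std 0.0
series Ftan [0.27] M [-0.795]
[[2.9, -0.7, -1.5, 0.16, 0.0, -0.12, 50.0]]
```

Emit:
jog_arm(deltas=[[[3, -0.7, -1, 0.2, 0, 0, 10], [0, 0, 0, 0, 0, 0, 10], [0, 0, 0, 0, 0, 0, 10], [0, 0, 0, 0, 0, 0, 10], [0, 0, 0, 0, 0, 0, 10]]])

```text
clock: 13.45
eef_pos: [0.521, 0.0748, 0.1616]
tool_rot: [0.634, 0.612, -0.339, 0.33]
ft_force: [2.5, -0.2, 2.5]
grip_width: 0.0254
```

```bash
cat > lg.py <<'E'
from w import *
import sys,json
n=int(sys.argv[1]); tag=sys.argv[2]
rs=.058+.15
for i in range(n):
    if i: camera('side')
    o=get_obs(); pt,pp,r,lat=now(o); u=np.sin(np.radians(pt))*X+np.cos(np.radians(pt))*Z; t=np.cross(-Y,u)
    g=o['eef_pos']+.019*u-C; pg=np.degrees(np.arctan2(g@X,g@Z))
    F=o['ft_force']@t; M=o['ft_torque']@-Y+.972*np.sin(np.radians(pt)); rr=np.hypot(g@X,g@Z)
    print(tag,i,'tool %.1f grasp %.1f r %.1f lat %.1f F %.2f M %.3f rad %.1f T.15 %.3f tau5 %.3f'%(pt,pg,rr*1e3,lat*1e3,F,M,o['ft_force']@u,F*(rr-.019+.15)+M,o['tau'][4]))
    open('log.jsonl','a').write(json.dumps([tag,i,pt,pg,rr,F,M,o['clock']])+'\n')
P,Q=pose(pt+float(sys.argv[3]) if len(sys.argv)>3 else pt,.058); show(rows(o['eef_pos'],o['tool_rot'],P+.001*Y,Q,10,5))
E
python3 lg.py 3 a -20
```

```text
a 0 tool 56.5 grasp 56.8 r 76.8 lat 2.5 F -2.18 M 0.460 rad 1.3 T.15 0.007 tau5 -1.869
a 1 tool 56.5 grasp 56.8 r 76.8 lat 2.5 F -1.32 M 0.443 rad 0.4 T.15 0.168 tau5 -1.879
a 2 tool 56.5 grasp 56.8 r 76.9 lat 2.5 F -1.77 M 0.426 rad 0.1 T.15 0.058 tau5 -1.880
[[-4.0, -0.3, 0.7, 0.01, 4.0, -0.06, 10.0], [-4.1, -0.3, 0.4, 0.01, 4.0, -0.06, 10.0], [-4.1, -0.3, 0.1, 0.01, 4.0, -0.06, 10.0], [-4.1, -0.3, -0.2, 0.01, 4.0, -0.06, 10.0], [-4.1, -0.3, -0.5, 0.01, 4.0, -0.06, 10.0]]
```

Emit:
jog_arm(deltas=[[[-4.6, -0.3, 0.4, 0, 4, 0, 10], [-4.6, -0.3, 0.3, 0, 4, 0, 10], [-4.6, 0, 0.3, 0, 4, 0, 10], [-4.6, 0, 0.2, 0, 4, 0, 10], [-4.6, 0, 0.2, 0, 4, 0, 10]]])

```text
clock: 14.05
eef_pos: [0.5204, 0.0622, 0.1754]
tool_rot: [0.684, 0.662, -0.219, 0.217]
ft_force: [1.6, -2.1, -2.5]
grip_width: 0.0255
```

```bash
python3 lg.py 5 b -20
```

```text
b 0 tool 35.9 grasp 37.7 r 76.9 lat 2.3 F -0.19 M 0.112 rad -3.2 T.15 0.071 tau5 -2.446
b 1 tool 35.6 grasp 36.2 r 76.9 lat 2.2 F 2.29 M -1.100 rad -2.1 T.15 -0.623 tau5 -3.110
b 2 tool 35.8 grasp 36.5 r 76.9 lat 2.2 F -0.38 M -0.466 rad 1.5 T.15 -0.545 tau5 -2.334
b 3 tool 36.0 grasp 36.8 r 76.9 lat 2.2 F -2.20 M -0.023 rad 1.9 T.15 -0.480 tau5 -2.011
b 4 tool 36.1 grasp 36.9 r 76.9 lat 2.2 F -3.99 M 0.285 rad 2.3 T.15 -0.545 tau5 -1.736
[[-4.2, -0.2, 0.7, 0.07, 4.0, -0.03, 10.0], [-4.2, -0.2, 0.4, 0.07, 4.0, -0.03, 10.0], [-4.2, -0.2, 0.1, 0.07, 4.0, -0.03, 10.0], [-4.2, -0.2, -0.2, 0.07, 4.0, -0.03, 10.0], [-4.2, -0.2, -0.5, 0.07, 4.0, -0.03, 10.0]]
```

Emit:
jog_arm(deltas=[[[-4.6, 0, 0.3, 0, 4, 0, 10], [-4.6, 0, 0.3, 0, 4, 0, 10], [-4.6, 0, 0.3, 0, 4, 0, 10], [-4.6, 0, 0.2, 0, 4, 0, 10], [-4.6, 0, 0.2, 0, 4, 0, 10]]])

```text
clock: 14.75
eef_pos: [0.5194, 0.0451, 0.1849]
tool_rot: [0.709, 0.691, -0.099, 0.1]
ft_force: [-2.0, 0.5, -0.7]
grip_width: 0.0255
```

```bash
python3 lg.py 5 c -20
```

```text
c 0 tool 16.2 grasp 18.1 r 77.0 lat 1.8 F 0.64 M 0.129 rad -0.5 T.15 0.262 tau5 -1.468
c 1 tool 16.0 grasp 16.8 r 77.1 lat 1.7 F 1.60 M -0.778 rad 2.2 T.15 -0.446 tau5 -1.957
c 2 tool 16.3 grasp 16.9 r 77.0 lat 1.7 F -2.32 M -0.144 rad 5.3 T.15 -0.626 tau5 -0.871
c 3 tool 16.4 grasp 17.2 r 77.0 lat 1.7 F -3.41 M 0.292 rad 7.0 T.15 -0.417 tau5 -0.614
c 4 tool 16.4 grasp 17.3 r 77.0 lat 1.7 F -4.64 M 0.501 rad 6.9 T.15 -0.464 tau5 -0.371
[[-4.2, -0.2, 0.7, 0.05, 4.0, 0.06, 10.0], [-4.2, -0.2, 0.4, 0.05, 4.0, 0.06, 10.0], [-4.3, -0.2, 0.1, 0.05, 4.0, 0.06, 10.0], [-4.3, -0.2, -0.2, 0.05, 4.0, 0.06, 10.0], [-4.2, -0.1, -0.5, 0.05, 4.0, 0.06, 10.0]]
```

Emit:
jog_arm(deltas=[[[0, 0, 0, 0, 0, 0, 10], [0, 0, 0, 0, 0, 0, 10], [0, 0, 0, 0, 0, 0, 10]]])

```text
clock: 15.25
eef_pos: [0.5193, 0.0445, 0.1852]
tool_rot: [0.708, 0.691, -0.105, 0.104]
ft_force: [-1.7, -1.3, 6.3]
grip_width: 0.0252
```

```bash
python3 lg.py 3 c2 -20
```

```text
c2 0 tool 17.0 grasp 17.8 r 77.1 lat 1.7 F -3.17 M 0.383 rad 5.6 T.15 -0.275 tau5 -0.449
c2 1 tool 17.0 grasp 17.9 r 77.0 lat 1.7 F -4.84 M 0.433 rad 5.4 T.15 -0.574 tau5 -0.473
c2 2 tool 16.9 grasp 17.9 r 77.0 lat 1.7 F -3.72 M 0.354 rad 5.8 T.15 -0.421 tau5 -0.524
[[-4.2, -0.2, 0.7, 0.04, 4.0, 0.07, 10.0], [-4.3, -0.2, 0.4, 0.04, 4.0, 0.07, 10.0], [-4.3, -0.2, 0.1, 0.04, 4.0, 0.07, 10.0], [-4.3, -0.2, -0.2, 0.04, 4.0, 0.07, 10.0], [-4.3, -0.2, -0.5, 0.04, 4.0, 0.07, 10.0]]
```

Emit:
jog_arm(deltas=[[[-2.2, 0, 0.1, 0, 2, 0, 10], [-2.2, 0, 0.1, 0, 2, 0, 10], [-2.2, 0, 0.1, 0, 2, 0, 10], [-2.2, 0, 0.1, 0, 2, 0, 10], [-2.2, 0, 0.1, 0, 2, 0, 10]]])

```text
clock: 15.85
eef_pos: [0.5187, 0.036, 0.1873]
tool_rot: [0.713, 0.698, -0.046, 0.046]
ft_force: [-2.7, -0.1, 5.1]
grip_width: 0.0254
```

```bash
python3 lg.py 5 d -20
```

```text
d 0 tool 7.5 grasp 9.0 r 77.1 lat 1.4 F -0.81 M 0.404 rad 5.0 T.15 0.236 tau5 -0.270
d 1 tool 7.4 grasp 8.5 r 77.1 lat 1.4 F -1.49 M -0.144 rad 5.2 T.15 -0.454 tau5 -0.552
d 2 tool 7.5 grasp 8.5 r 77.1 lat 1.4 F -2.75 M 0.192 rad 6.4 T.15 -0.380 tau5 0.004
d 3 tool 7.5 grasp 8.5 r 77.1 lat 1.5 F -3.83 M 0.275 rad 5.4 T.15 -0.521 tau5 0.015
d 4 tool 7.6 grasp 8.6 r 77.1 lat 1.4 F -3.60 M 0.318 rad 5.2 T.15 -0.431 tau5 0.108
[[-4.2, -0.1, 0.7, 0.0, 4.0, 0.1, 10.0], [-4.3, -0.1, 0.4, 0.0, 4.0, 0.1, 10.0], [-4.3, -0.1, 0.1, 0.0, 4.0, 0.1, 10.0], [-4.3, -0.1, -0.2, 0.0, 4.0, 0.1, 10.0], [-4.3, -0.1, -0.5, 0.0, 4.0, 0.1, 10.0]]
```

Emit:
jog_arm(deltas=[[[2, 0, 0, 0, -1.8, 0, 10], [2, 0, 0, 0, -1.8, 0, 10], [2, 0, 0, 0, -1.8, 0, 10]]])

```text
clock: 16.35
eef_pos: [0.519, 0.0412, 0.1862]
tool_rot: [0.711, 0.693, -0.084, 0.082]
ft_force: [-1.9, -2.3, 3.7]
grip_width: 0.0253
```

```bash
python3 lg.py 1 e 5
```

```text
e 0 tool 13.5 grasp 14.4 r 77.1 lat 1.6 F -3.17 M 0.288 rad 3.0 T.15 -0.373 tau5 0.020
[[0.8, -0.1, 0.1, 0.03, -1.0, 0.06, 10.0], [0.8, -0.1, 0.0, 0.03, -1.0, 0.06, 10.0], [0.8, -0.1, 0.0, 0.03, -1.0, 0.06, 10.0], [0.8, -0.1, 0.0, 0.03, -1.0, 0.06, 10.0], [0.8, -0.1, 0.0, 0.03, -1.0, 0.06, 10.0]]
```

Emit:
jog_arm(deltas=[[[2, 0, 0, 0, -1.8, 0, 10], [2, 0, 0, 0, -1.8, 0, 10]]])

```text
clock: 16.55
eef_pos: [0.5193, 0.0452, 0.1849]
tool_rot: [0.707, 0.69, -0.109, 0.107]
ft_force: [-1.9, -2.8, 3.5]
grip_width: 0.0253
```

```bash
python3 lg.py 1 e 5
```

```text
e 0 tool 17.6 grasp 18.5 r 77.0 lat 1.7 F -3.75 M 0.405 rad 2.5 T.15 -0.374 tau5 -0.067
[[0.8, -0.1, 0.0, 0.04, -1.0, 0.07, 10.0], [0.8, -0.1, 0.0, 0.04, -1.0, 0.07, 10.0], [0.8, -0.1, 0.0, 0.04, -1.0, 0.07, 10.0], [0.8, -0.1, 0.0, 0.04, -1.0, 0.07, 10.0], [0.8, -0.1, 0.0, 0.04, -1.0, 0.07, 10.0]]
```

Emit:
jog_arm(deltas=[[[2, 0, 0, 0, -1.8, 0, 10], [2, 0, 0, 0, -1.8, 0, 10]]])

```text
clock: 16.75
eef_pos: [0.5195, 0.0491, 0.1834]
tool_rot: [0.702, 0.686, -0.135, 0.132]
ft_force: [-1.0, -3.3, 2.8]
grip_width: 0.0255
```

```bash
python3 lg.py 5 e 5
```

```text
e 0 tool 21.8 grasp 22.7 r 77.0 lat 1.8 F -4.15 M 0.550 rad 1.4 T.15 -0.312 tau5 -0.262
e 1 tool 21.9 grasp 23.3 r 77.0 lat 1.8 F -4.29 M 1.301 rad 6.0 T.15 0.408 tau5 0.035
e 2 tool 21.8 grasp 23.3 r 77.0 lat 1.8 F -2.74 M 0.906 rad 3.8 T.15 0.336 tau5 -0.521
e 3 tool 21.7 grasp 23.2 r 77.0 lat 1.8 F -2.00 M 0.821 rad 3.9 T.15 0.404 tau5 -0.517
e 4 tool 21.7 grasp 23.1 r 77.0 lat 1.8 F -2.29 M 0.832 rad 3.5 T.15 0.356 tau5 -0.552
[[0.6, -0.2, 0.0, 0.05, -1.0, 0.09, 10.0], [0.6, -0.2, 0.0, 0.05, -1.0, 0.09, 10.0], [0.6, -0.2, 0.0, 0.05, -1.0, 0.09, 10.0], [0.6, -0.2, 0.0, 0.05, -1.0, 0.09, 10.0], [0.6, -0.2, 0.0, 0.05, -1.0, 0.09, 10.0]]
```

Emit:
jog_arm(deltas=[[[-2, 0, 0, 0, 1.8, 0, 10], [-2, 0, 0, 0, 1.8, 0, 10], [-2, 0, 0, 0, 1.8, 0, 10]]])

```text
clock: 17.25
eef_pos: [0.5193, 0.045, 0.185]
tool_rot: [0.706, 0.693, -0.104, 0.101]
ft_force: [-1.8, -0.4, 3.5]
grip_width: 0.0253
```

```bash
python3 lg.py 1 f -5
```

```text
f 0 tool 16.6 grasp 18.1 r 77.1 lat 1.7 F -1.39 M 0.676 rad 3.2 T.15 0.387 tau5 -0.587
[[-1.4, -0.2, 0.0, 0.02, 1.0, 0.13, 10.0], [-1.4, -0.2, 0.0, 0.02, 1.0, 0.13, 10.0], [-1.4, -0.1, 0.0, 0.02, 1.0, 0.13, 10.0], [-1.4, -0.1, 0.0, 0.02, 1.0, 0.13, 10.0], [-1.4, -0.1, 0.0, 0.02, 1.0, 0.13, 10.0]]
```

Emit:
jog_arm(deltas=[[[-2, 0, 0, 0, 1.8, 0, 10], [-2, 0, 0, 0, 1.8, 0, 10]]])

```text
clock: 17.45
eef_pos: [0.519, 0.0415, 0.1861]
tool_rot: [0.709, 0.696, -0.082, 0.08]
ft_force: [-2.4, -0.4, 5.0]
grip_width: 0.0252
```

```bash
python3 lg.py 1 f -5
```

```text
f 0 tool 13.1 grasp 14.6 r 77.1 lat 1.6 F -1.55 M 0.573 rad 4.8 T.15 0.250 tau5 -0.487
[[-1.4, -0.1, 0.1, 0.01, 1.0, 0.13, 10.0], [-1.4, -0.1, 0.0, 0.01, 1.0, 0.13, 10.0], [-1.4, -0.1, 0.0, 0.01, 1.0, 0.13, 10.0], [-1.4, -0.1, 0.0, 0.01, 1.0, 0.13, 10.0], [-1.4, -0.1, 0.0, 0.01, 1.0, 0.13, 10.0]]
```

Emit:
jog_arm(deltas=[[[-2, 0, 0, 0, 1.8, 0, 10], [-2, 0, 0, 0, 1.8, 0, 10]]])

```text
clock: 17.65
eef_pos: [0.5188, 0.038, 0.187]
tool_rot: [0.712, 0.698, -0.059, 0.057]
ft_force: [-3.2, 0.4, 4.1]
grip_width: 0.0258
```

```bash
python3 lg.py 5 f -5
```

```text
f 0 tool 9.5 grasp 10.9 r 77.1 lat 1.5 F -0.37 M 0.421 rad 4.1 T.15 0.345 tau5 -0.391
f 1 tool 9.4 grasp 10.5 r 77.1 lat 1.5 F -1.53 M -0.190 rad 3.2 T.15 -0.509 tau5 -0.726
f 2 tool 9.5 grasp 10.5 r 77.1 lat 1.5 F -2.71 M 0.177 rad 4.4 T.15 -0.388 tau5 -0.181
f 3 tool 9.5 grasp 10.5 r 77.1 lat 1.5 F -4.07 M 0.192 rad 5.5 T.15 -0.655 tau5 -0.112
f 4 tool 9.6 grasp 10.6 r 77.1 lat 1.5 F -3.63 M 0.361 rad 4.8 T.15 -0.393 tau5 0.026
[[-1.3, -0.1, 0.1, 0.01, 1.0, 0.12, 10.0], [-1.3, -0.1, 0.0, 0.01, 1.0, 0.12, 10.0], [-1.3, -0.1, 0.0, 0.01, 1.0, 0.12, 10.0], [-1.3, -0.1, 0.0, 0.01, 1.0, 0.12, 10.0], [-1.3, -0.1, 0.0, 0.01, 1.0, 0.12, 10.0]]
```

Emit:
jog_arm(deltas=[[[-4.6, -0.2, 0.3, 0, 4, 0, 10], [-4.6, -0.2, 0.3, 0, 4, 0, 10], [-4.6, 0, 0.3, 0, 4, 0, 10], [-4.6, 0, 0.2, 0, 4, 0, 10], [-4.6, 0, 0.2, 0, 4, 0, 10]]])

```text
clock: 18.35
eef_pos: [0.5175, 0.018, 0.1876]
tool_rot: [0.708, 0.7, 0.067, -0.067]
ft_force: [-5.6, 0.2, 1.1]
grip_width: 0.0253
```

Emit:
jog_arm(deltas=[[[-4.6, -0.2, 0.3, 0, 4, 0, 10], [-4.6, -0.2, 0.3, 0, 4, 0, 10], [-4.6, 0, 0.3, 0, 4, 0, 10], [-2.5, 0, 0, 0, 1.8, 0, 10], [-2.2, 0, 0, 0, 1.8, 0, 10]]])

```text
clock: 18.85
eef_pos: [0.5165, 0.0019, 0.1831]
tool_rot: [0.691, 0.683, 0.168, -0.166]
ft_force: [-6.6, -0.6, 4.8]
grip_width: 0.0252
```

```bash
python3 lg.py 1 g -5
```

```text
g 0 tool -27.3 grasp -25.4 r 77.5 lat 0.2 F 1.47 M -0.211 rad 4.6 T.15 0.096 tau5 0.757
[[-1.5, 0.1, 0.1, -0.11, 1.0, 0.19, 10.0], [-1.5, 0.1, 0.1, -0.11, 1.0, 0.19, 10.0], [-1.5, 0.1, 0.1, -0.11, 1.0, 0.19, 10.0], [-1.5, 0.1, 0.1, -0.11, 1.0, 0.19, 10.0], [-1.5, 0.2, 0.0, -0.11, 1.0, 0.19, 10.0]]
```

Emit:
jog_arm(deltas=[[[-2.2, 0, 0, 0, 1.8, 0, 10], [-2.2, 0, 0, 0, 1.8, 0, 10]]])

```text
clock: 19.05
eef_pos: [0.5162, -0.0014, 0.1815]
tool_rot: [0.685, 0.678, 0.191, -0.189]
ft_force: [-6.5, -2.6, 6.1]
grip_width: 0.0254
```

```bash
python3 lg.py 1 g -5
```

```text
g 0 tool -31.1 grasp -29.1 r 77.6 lat 0.1 F 0.76 M -0.089 rad 6.6 T.15 0.070 tau5 1.079
[[-1.6, 0.2, 0.1, -0.12, 1.0, 0.2, 10.0], [-1.6, 0.2, 0.1, -0.12, 1.0, 0.2, 10.0], [-1.6, 0.2, 0.1, -0.12, 1.0, 0.2, 10.0], [-1.6, 0.2, 0.1, -0.12, 1.0, 0.2, 10.0], [-1.6, 0.2, 0.0, -0.12, 1.0, 0.2, 10.0]]
```

Emit:
jog_arm(deltas=[[[-2.2, 0, 0, 0, 1.8, 0, 10], [-2.2, 0, 0, 0, 1.8, 0, 10]]])

```text
clock: 19.25
eef_pos: [0.516, -0.0047, 0.1796]
tool_rot: [0.677, 0.671, 0.214, -0.211]
ft_force: [-8.2, -2.3, 6.4]
grip_width: 0.0251
```

```bash
python3 lg.py 3 g -5
```

```text
g 0 tool -34.9 grasp -32.9 r 77.6 lat -0.0 F 1.56 M -0.127 rad 6.7 T.15 0.198 tau5 1.129
g 1 tool -35.1 grasp -33.4 r 77.6 lat 0.0 F 1.88 M -0.834 rad 9.3 T.15 -0.441 tau5 0.796
g 2 tool -35.0 grasp -33.4 r 77.6 lat 0.0 F -0.08 M -0.434 rad 7.5 T.15 -0.450 tau5 1.329
[[-1.4, 0.2, 0.2, -0.14, 1.0, 0.19, 10.0], [-1.4, 0.2, 0.1, -0.14, 1.0, 0.19, 10.0], [-1.4, 0.2, 0.1, -0.14, 1.0, 0.19, 10.0], [-1.4, 0.2, 0.1, -0.14, 1.0, 0.19, 10.0], [-1.4, 0.2, 0.1, -0.14, 1.0, 0.19, 10.0]]
```

Emit:
jog_arm(deltas=[[[2, 0, 0, 0, -1.8, 0, 10], [2, 0, 0, 0, -1.8, 0, 10], [2, 0, 0, 0, -1.8, 0, 10]]])

```text
clock: 19.65
eef_pos: [0.5163, -0.0008, 0.1818]
tool_rot: [0.687, 0.68, 0.182, -0.18]
ft_force: [-6.3, -3.7, 4.0]
grip_width: 0.0254
```

```bash
python3 lg.py 1 h 5
```

```text
h 0 tool -29.7 grasp -28.3 r 77.5 lat 0.1 F -1.43 M -0.290 rad 5.4 T.15 -0.589 tau5 1.539
[[0.6, 0.2, 0.1, -0.1, -1.0, 0.21, 10.0], [0.6, 0.2, 0.1, -0.1, -1.0, 0.21, 10.0], [0.6, 0.2, 0.1, -0.1, -1.0, 0.21, 10.0], [0.6, 0.2, 0.1, -0.1, -1.0, 0.21, 10.0], [0.6, 0.2, 0.1, -0.1, -1.0, 0.21, 10.0]]
```

Emit:
jog_arm(deltas=[[[2, 0, 0, 0, -1.8, 0, 10], [2, 0, 0, 0, -1.8, 0, 10]]])

```text
clock: 19.85
eef_pos: [0.5165, 0.0025, 0.1834]
tool_rot: [0.692, 0.686, 0.16, -0.157]
ft_force: [-4.5, -4.7, 3.3]
grip_width: 0.0256
```

```bash
python3 lg.py 1 h 5
```

```text
h 0 tool -25.9 grasp -24.6 r 77.5 lat 0.2 F -2.89 M -0.132 rad 5.1 T.15 -0.735 tau5 1.591
[[0.7, 0.2, 0.1, -0.08, -1.0, 0.23, 10.0], [0.7, 0.2, 0.1, -0.08, -1.0, 0.23, 10.0], [0.7, 0.2, 0.1, -0.08, -1.0, 0.23, 10.0], [0.7, 0.2, 0.1, -0.08, -1.0, 0.23, 10.0], [0.7, 0.2, 0.1, -0.08, -1.0, 0.23, 10.0]]
```

Emit:
jog_arm(deltas=[[[2, 0, 0, 0, -1.8, 0, 10], [2, 0, 0, 0, -1.8, 0, 10]]])

```text
clock: 20.05
eef_pos: [0.5168, 0.006, 0.1848]
tool_rot: [0.697, 0.691, 0.137, -0.134]
ft_force: [-5.1, -3.4, 3.3]
grip_width: 0.0252
```

```bash
python3 lg.py 3 h 5
```

```text
h 0 tool -22.1 grasp -20.9 r 77.5 lat 0.4 F -2.07 M -0.069 rad 4.4 T.15 -0.501 tau5 1.519
h 1 tool -22.0 grasp -20.4 r 77.5 lat 0.4 F -3.03 M 0.567 rad 4.4 T.15 -0.064 tau5 1.837
h 2 tool -22.1 grasp -20.4 r 77.5 lat 0.4 F -0.22 M 0.176 rad 5.7 T.15 0.131 tau5 1.270
[[0.5, 0.1, 0.1, -0.07, -1.0, 0.26, 10.0], [0.5, 0.1, 0.1, -0.07, -1.0, 0.26, 10.0], [0.5, 0.1, 0.1, -0.07, -1.0, 0.26, 10.0], [0.5, 0.1, 0.1, -0.07, -1.0, 0.26, 10.0], [0.5, 0.1, 0.1, -0.07, -1.0, 0.26, 10.0]]
```

Emit:
jog_arm(deltas=[[[-4.8, 0.1, 0.3, 0, 4, 0.2, 10], [-4.8, 0.1, 0.3, 0, 4, 0.2, 10], [-4.8, 0.1, 0.3, 0, 4, 0.2, 10], [-4.8, 0.1, 0.2, 0, 4, 0.2, 10], [-4.8, 0.1, 0.2, 0, 4, 0.2, 10]]])

```text
clock: 20.65
eef_pos: [0.5156, -0.0112, 0.1748]
tool_rot: [0.664, 0.653, 0.259, -0.257]
ft_force: [-9.1, -0.0, 3.8]
grip_width: 0.0253
```

Emit:
jog_arm(deltas=[[[-4.8, 0.1, 0.3, 0, 4, 0.2, 10], [-4.8, 0.1, 0.3, 0, 4, 0.2, 10], [-4.8, 0.1, 0.3, 0, 4, 0.2, 10], [-2.2, 0, 0, 0, 1.8, 0, 10], [-2.2, 0, 0, 0, 1.8, 0, 10]]])

```text
clock: 21.15
eef_pos: [0.515, -0.0226, 0.1616]
tool_rot: [0.62, 0.605, 0.356, -0.35]
ft_force: [-8.0, -2.5, 6.0]
grip_width: 0.0255
```

```bash
python3 lg.py 1 i -5
```

```text
i 0 tool -59.9 grasp -57.9 r 77.5 lat -0.5 F 3.77 M -0.979 rad 5.4 T.15 -0.194 tau5 1.065
[[-1.5, 0.3, 0.1, -0.11, 1.0, 0.01, 10.0], [-1.5, 0.3, 0.1, -0.11, 1.0, 0.01, 10.0], [-1.5, 0.3, 0.1, -0.11, 1.0, 0.01, 10.0], [-1.5, 0.3, 0.0, -0.11, 1.0, 0.01, 10.0], [-1.5, 0.3, 0.0, -0.11, 1.0, 0.01, 10.0]]
```

Emit:
jog_arm(deltas=[[[-2.2, 0, 0, 0, 1.8, 0, 10], [-2.2, 0, 0, 0, 1.8, 0, 10]]])

```text
clock: 21.35
eef_pos: [0.5149, -0.0248, 0.158]
tool_rot: [0.607, 0.593, 0.378, -0.37]
ft_force: [-8.6, -2.8, 7.1]
grip_width: 0.0253
```

```bash
python3 lg.py 1 i -5; python3 -c "from workcell import *; print(get_obs()['joint_pos'])"
```

```text
i 0 tool -63.9 grasp -62.0 r 77.5 lat -0.6 F 5.01 M -0.900 rad 5.8 T.15 0.145 tau5 1.148
[[-1.5, 0.3, 0.1, -0.08, 1.0, 0.05, 10.0], [-1.5, 0.3, 0.1, -0.08, 1.0, 0.05, 10.0], [-1.5, 0.3, 0.1, -0.08, 1.0, 0.05, 10.0], [-1.5, 0.3, 0.0, -0.08, 1.0, 0.05, 10.0], [-1.5, 0.3, 0.0, -0.08, 1.0, 0.05, 10.0]]
[-0.52880725  0.77161618  0.1216657   1.7001761   0.90322495  0.67071558]
```

Emit:
jog_arm(deltas=[[[2, 0, 0, 0, -1.8, 0, 10], [2, 0, 0, 0, -1.8, 0, 10], [2, 0, 0, 0, -1.8, 0, 10]]])

```text
clock: 21.65
eef_pos: [0.515, -0.0239, 0.1594]
tool_rot: [0.624, 0.608, 0.352, -0.343]
ft_force: [-3.8, -6.5, -1.5]
grip_width: 0.0254
```

```bash
python3 lg.py 1 j 5
```

```text
j 0 tool -58.8 grasp -59.5 r 77.3 lat -0.5 F -4.69 M 0.418 rad 4.9 T.15 -0.559 tau5 2.124
[[1.2, 0.3, 0.1, -0.04, -1.0, 0.02, 10.0], [1.2, 0.3, 0.1, -0.04, -1.0, 0.02, 10.0], [1.2, 0.3, 0.1, -0.04, -1.0, 0.02, 10.0], [1.2, 0.3, 0.0, -0.04, -1.0, 0.02, 10.0], [1.2, 0.3, 0.0, -0.04, -1.0, 0.02, 10.0]]
```

Emit:
jog_arm(deltas=[[[-2.2, 0, 0, 0, 1.8, 0, 10], [-2.2, 0, 0, 0, 1.8, 0, 10], [-2.2, 0, 0, 0, 1.8, 0, 10], [0, 0, 0, 0, 0, 0, 10]]])

```text
clock: 22.05
eef_pos: [0.5148, -0.0266, 0.1539]
tool_rot: [0.605, 0.589, 0.384, -0.373]
ft_force: [-5.6, -6.8, 3.6]
grip_width: 0.0254
```

```bash
python3 lg.py 1 k
```

```text
k 0 tool -64.7 grasp -65.5 r 77.3 lat -0.5 F 0.28 M -1.019 rad 7.8 T.15 -0.961 tau5 1.175
[[0.2, 0.3, 0.1, -0.03, 0.0, 0.03, 10.0], [0.2, 0.3, 0.1, -0.03, 0.0, 0.03, 10.0], [0.2, 0.3, 0.1, -0.03, 0.0, 0.03, 10.0], [0.2, 0.3, 0.1, -0.03, 0.0, 0.03, 10.0], [0.2, 0.3, 0.1, -0.03, 0.0, 0.03, 10.0]]
```

Emit:
jog_arm(deltas=[[[0, 0, 0, 0, 0, 0, 50], [0, 0, 0, 0, 0, 0, 50], [0, 0, -30, 0, 0, 0, 50], [0, 0, -30, 0, 0, 0, 50], [0, 0, 0, 0, 0, 0, 50]]])

```text
clock: 22.55
eef_pos: [0.5132, -0.0784, 0.1753]
tool_rot: [0.6, 0.594, 0.383, -0.375]
ft_force: [-0.3, -0.4, 0.1]
grip_width: 0.0502
```

```bash
python3 lg.py 8 free; python3 - <<'E'
from w import *
o=get_obs(); p,q=o['eef_pos'],o['tool_rot']
for ph in (-20,20,50):
    P,Q=pose(ph,.12); P=P+.001*Y; show(rows(p,q,P,Q,50,5)); p,q=P,Q
E
```

```text
free 0 tool -64.8 grasp -66.4 r 133.4 lat -0.6 F -0.09 M 0.001 rad 0.4 T.15 -0.023 tau5 1.433
free 1 tool -64.9 grasp -66.5 r 131.8 lat -1.0 F 0.30 M -0.014 rad -0.7 T.15 0.063 tau5 1.534
free 2 tool -64.9 grasp -66.4 r 130.9 lat -1.4 F 0.37 M -0.020 rad -0.5 T.15 0.077 tau5 1.567
free 3 tool -64.9 grasp -66.3 r 130.4 lat -1.7 F -0.44 M -0.030 rad 1.0 T.15 -0.146 tau5 1.568
free 4 tool -64.9 grasp -66.2 r 130.1 lat -1.9 F -0.17 M -0.004 rad -0.0 T.15 -0.050 tau5 1.564
free 5 tool -64.9 grasp -66.2 r 130.1 lat -1.9 F 0.26 M -0.052 rad -0.4 T.15 0.015 tau5 1.561
free 6 tool -64.9 grasp -66.1 r 130.2 lat -1.9 F -0.06 M 0.014 rad -0.4 T.15 -0.002 tau5 1.559
free 7 tool -64.9 grasp -66.1 r 130.3 lat -1.9 F -0.49 M -0.010 rad 0.4 T.15 -0.138 tau5 1.558
[[0.5, 0.8, 10.6, -0.19, 0.0, 0.11, 10.0], [0.5, 0.7, 10.7, -0.19, 0.0, 0.11, 10.0], [0.5, 0.7, 10.7, -0.19, 0.0, 0.11, 10.0], [0.5, 0.6, 10.7, -0.19, 0.0, 0.11, 10.0], [0.5, 0.6, 10.7, -0.19, 0.0, 0.11, 10.0]]
[[17.5, 0.8, 5.3, -0.14, -8.99, 0.18, 50.0], [18.1, 0.8, 2.5, -0.14, -8.99, 0.18, 50.0], [18.2, 0.7, -0.4, -0.14, -8.99, 0.18, 50.0], [18.0, 0.7, -3.2, -0.14, -8.99, 0.18, 50.0], [17.2, 0.6, -6.0, -0.14, -8.99, 0.18, 50.0]]
[[15.4, 0.0, 5.6, 0.0, -8.0, 0.0, 50.0], [16.1, 0.0, 3.4, 0.0, -8.0, 0.0, 50.0], [16.4, 0.0, 1.1, 0.0, -8.0, 0.0, 50.0], [16.4, 0.0, -1.1, 0.0, -8.0, 0.0, 50.0], [16.1, 0.0, -3.4, 0.0, -8.0, 0.0, 50.0]]
[[12.0, 0.0, 3.2, 0.0, -6.0, 0.0, 50.0], [12.3, 0.0, 1.9, 0.0, -6.0, 0.0, 50.0], [12.4, 0.0, 0.7, 0.0, -6.0, 0.0, 50.0], [12.4, 0.0, -0.7, 0.0, -6.0, 0.0, 50.0], [12.3, 0.0, -1.9, 0.0, -6.0, 0.0, 50.0]]
```

Emit:
jog_arm(deltas=[[[16, 0.7, 5, -0.1, -8, 0.2, 50], [17, 0.7, 3, -0.1, -8, 0.2, 50], [17, 0.7, 1, -0.1, -8, 0.2, 50], [17, 0.7, -1, -0.1, -8, 0.2, 50], [17, 0.5, -3, -0.1, -8, 0.2, 50]]])

```text
clock: 23.4
eef_pos: [0.5148, -0.0155, 0.216]
tool_rot: [0.707, 0.674, 0.14, -0.162]
ft_force: [0.0, 0.3, -0.1]
grip_width: 0.0498
```

Emit:
jog_arm(deltas=[[[16, 0, 5, 0, -8, 0, 50], [16, 0, 3.5, 0, -8, 0, 50], [16.4, 0, 1, 0, -8, 0, 50], [16.4, 0, -1, 0, -8, 0, 50], [16, 0, 0, 0, -8, 0, 50]]])

```text
clock: 23.9
eef_pos: [0.5202, 0.0705, 0.2295]
tool_rot: [0.712, 0.686, -0.11, 0.096]
ft_force: [-0.2, -0.4, -0.7]
grip_width: 0.05
```

Emit:
jog_arm(deltas=[[[14, 0, 2, 0, -7, 0, 50], [14, 0, 2, 0, -7, 0, 50], [10, 0, 1, 0, -5, 0, 50], [5, 0, 0, 0, -2, 0, 50], [0, 0, 0, 0, 0, 0, 50]]])

```text
clock: 24.4
eef_pos: [0.5187, 0.119, 0.2054]
tool_rot: [0.672, 0.662, -0.241, 0.227]
ft_force: [-0.3, -1.0, -0.3]
grip_width: 0.05
```

```bash
python3 st.py 1; python3 - <<'E'
from w import *
o=get_obs(); ph=now(o)[0]; P,Q=pose(ph,.058); show(rows(o['eef_pos'],o['tool_rot'],P+.0015*Y,Q,50,4));print(o['joint_pos'])
E
```

```text
phi_tool,phi_pos,r,lat [ 3.87025e+01  5.08234e+01  1.19300e-01 -1.10000e-03] w 0.05 clk 24.4
F X,Y,Z [-1.   -0.25 -0.33] std [0. 0. 0.] M axle -0.633 [0. 0. 0.] rad -0.88
T from F@TCP -0.044 +M -0.678 std 0.0
series Ftan [-0.57] M [-0.633]
[[-6.3, 0.6, 14.7, -0.06, 0.0, 0.24, 50.0], [-6.3, 0.6, 14.7, -0.06, 0.0, 0.24, 50.0], [-6.3, 0.6, 14.7, -0.06, 0.0, 0.24, 50.0], [-6.3, 0.7, 14.7, -0.06, 0.0, 0.24, 50.0]]
[ 0.53073669  0.59261164  0.27514927  1.66040452 -0.55511256  2.23475592]
```

Tool tilt is 38.7°; take it to about 52° while moving in.

Emit:
jog_arm(deltas=[[[2, 0.6, 14, 0, -6, 0.2, 50], [0, 0.6, 14, 0, -6, 0.2, 50], [0, 0, 0, 0, 0, 0, 50]]])

```text
clock: 24.7
eef_pos: [0.5192, 0.1018, 0.1843]
tool_rot: [0.646, 0.632, -0.309, 0.298]
ft_force: [-0.2, 0.3, 0.0]
grip_width: 0.05
```

```bash
python3 st.py 1; python3 - <<'E'
from w import *
o=get_obs(); ph=now(o)[0]; P,Q=pose(ph,.058); show(rows(o['eef_pos'],o['tool_rot'],P+.0015*Y,Q,50,3))
E
```

```text
phi_tool,phi_pos,r,lat [ 5.08001e+01  5.42190e+01  9.29000e-02 -1.00000e-04] w 0.05 clk 24.7
F X,Y,Z [ 0.26 -0.17  0.  ] std [0. 0. 0.] M axle -0.777 [0. 0. 0.] rad 0.21
T from F@TCP 0.014 +M -0.763 std 0.0
series Ftan [0.16] M [-0.777]
[[-1.8, 0.5, 11.6, 0.02, 0.0, 0.15, 50.0], [-1.8, 0.5, 11.6, 0.02, 0.0, 0.15, 50.0], [-1.8, 0.5, 11.6, 0.02, 0.0, 0.15, 50.0]]
```

Emit:
jog_arm(deltas=[[[-1.8, 0.5, 12, 0, 0, 0.2, 50], [-1.8, 0.5, 12, 0, 0, 0.2, 50], [-1.8, 0.5, 11, 0, 0, 0.2, 50], [0, 0, 0, 0, 0, 0, 50]]])

```text
clock: 25.1
eef_pos: [0.5207, 0.07, 0.1694]
tool_rot: [0.653, 0.629, -0.302, 0.296]
ft_force: [-0.6, 0.0, -0.1]
grip_width: 0.0501
```

```bash
python3 st.py 1; python3 - <<'E'
from w import *
o=get_obs(); ph=now(o)[0]; P,Q=pose(ph,.058); show(rows(o['eef_pos'],o['tool_rot'],P+.0015*Y,Q,10,1))
E
```

```text
phi_tool,phi_pos,r,lat [5.00131e+01 4.78928e+01 5.88000e-02 2.40000e-03] w 0.0501 clk 25.1
F X,Y,Z [-0.02 -0.65 -0.14] std [0. 0. 0.] M axle -0.711 [0. 0. 0.] rad -0.1
T from F@TCP 0.005 +M -0.706 std 0.0
series Ftan [0.1] M [-0.711]
[[2.2, -0.9, 0.8, 0.12, 0.0, -0.42, 10.0]]
```

Emit:
jog_arm(deltas=[[[2, -0.9, 0.5, 0, 0, -0.4, 10], [0, 0, 0, 0, 0, 0, 10], [0, 0, 0, 0, 0, 0, 10], [0, 0, 0, 0, 0, 0, 10], [0, 0, 0, 0, 0, 0, 10]]])

```text
clock: 25.6
eef_pos: [0.5207, 0.0708, 0.1701]
tool_rot: [0.654, 0.63, -0.3, 0.293]
ft_force: [1.5, -1.6, -0.6]
grip_width: 0.0252
```

```bash
python3 lg.py 1 L -20
```

```text
L 0 tool 49.5 grasp 48.3 r 78.8 lat 2.4 F -0.51 M 0.035 rad -1.6 T.15 -0.071 tau5 -2.008
[[-3.6, -0.2, 1.0, 0.03, 4.0, -0.07, 10.0], [-3.7, -0.3, 0.8, 0.03, 4.0, -0.07, 10.0], [-3.7, -0.3, 0.5, 0.03, 4.0, -0.07, 10.0], [-3.8, -0.3, 0.3, 0.03, 4.0, -0.07, 10.0], [-3.8, -0.3, 0.0, 0.03, 4.0, -0.07, 10.0]]
```

Emit:
jog_arm(deltas=[[[-4.7, -0.2, 0.3, 0, 4, 0, 10], [-4.7, -0.2, 0.3, 0, 4, 0, 10], [-4.7, 0, 0.3, 0, 4, 0, 10], [-4.7, 0, 0.2, 0, 4, 0, 10], [-4.7, 0, 0.2, 0, 4, 0, 10]]])

```text
clock: 26.1
eef_pos: [0.5199, 0.0549, 0.1826]
tool_rot: [0.696, 0.673, -0.178, 0.177]
ft_force: [1.5, -2.8, -6.6]
grip_width: 0.0255
```

Emit:
jog_arm(deltas=[[[-4.7, -0.2, 0.3, 0, 4, 0, 10], [-4.7, -0.2, 0.3, 0, 4, 0, 10], [-4.7, 0, 0.3, 0, 4, 0, 10], [-4.7, 0, 0.2, 0, 4, 0, 10], [-4.7, 0, 0.2, 0, 4, 0, 10]]])

```text
clock: 26.6
eef_pos: [0.5188, 0.0344, 0.1895]
tool_rot: [0.718, 0.692, -0.048, 0.054]
ft_force: [1.4, -0.4, -8.3]
grip_width: 0.0256
```

```bash
python3 lg.py 1 m -20
```

```text
m 0 tool 8.2 grasp 7.7 r 79.0 lat 1.6 F 0.84 M -0.176 rad -8.3 T.15 0.001 tau5 -1.312
[[-3.8, -0.1, 1.1, 0.13, 4.0, -0.06, 10.0], [-3.9, -0.1, 0.8, 0.13, 4.0, -0.06, 10.0], [-3.9, -0.1, 0.5, 0.13, 4.0, -0.06, 10.0], [-4.0, -0.1, 0.3, 0.13, 4.0, -0.06, 10.0], [-4.0, -0.1, 0.0, 0.13, 4.0, -0.06, 10.0]]
```

Emit:
jog_arm(deltas=[[[-4.7, -0.1, 0.3, 0, 4, 0, 10], [-4.7, -0.1, 0.3, 0, 4, 0, 10], [-4.7, 0, 0.3, 0, 4, 0, 10], [-4.7, 0, 0.2, 0, 4, 0, 10], [-4.7, 0, 0.2, 0, 4, 0, 10]]])

```text
clock: 27.1
eef_pos: [0.5177, 0.013, 0.1886]
tool_rot: [0.716, 0.689, 0.083, -0.071]
ft_force: [2.5, 2.0, -5.6]
grip_width: 0.0256
```

```bash
python3 lg.py 1 m -20
```

```text
m 0 tool -12.5 grasp -12.8 r 79.1 lat 1.1 F 0.86 M 0.039 rad -5.9 T.15 0.218 tau5 -0.069
[[-3.9, 0.0, 1.1, 0.18, 4.0, -0.03, 10.0], [-4.0, 0.0, 0.8, 0.18, 4.0, -0.03, 10.0], [-4.0, 0.0, 0.6, 0.18, 4.0, -0.03, 10.0], [-4.0, 0.0, 0.3, 0.18, 4.0, -0.03, 10.0], [-4.0, 0.0, 0.0, 0.18, 4.0, -0.03, 10.0]]
```

Emit:
jog_arm(deltas=[[[-4.4, -0.1, 0.5, 0, 4, 0, 10], [-4.4, -0.1, 0.5, 0, 4, 0, 10], [-4.4, 0, 0.5, 0, 4, 0, 10], [-2.2, 0, 0.2, 0, 2, 0, 10], [-2.2, 0, 0.2, 0, 2, 0, 10]]])

```text
clock: 27.6
eef_pos: [0.5168, -0.0029, 0.1825]
tool_rot: [0.698, 0.671, 0.185, -0.169]
ft_force: [1.1, 2.5, -1.2]
grip_width: 0.0255
```

```bash
python3 lg.py 1 n -10
```

```text
n 0 tool -29.0 grasp -29.2 r 79.1 lat 0.7 F 1.62 M 0.124 rad -2.3 T.15 0.465 tau5 1.180
[[-2.0, 0.1, 0.6, 0.19, 2.0, -0.05, 10.0], [-2.0, 0.1, 0.5, 0.19, 2.0, -0.05, 10.0], [-2.0, 0.1, 0.5, 0.19, 2.0, -0.05, 10.0], [-2.0, 0.1, 0.4, 0.19, 2.0, -0.05, 10.0], [-2.0, 0.1, 0.3, 0.19, 2.0, -0.05, 10.0]]
```

Emit:
jog_arm(deltas=[[[-2.1, 0, 0.1, 0, 2, 0, 10], [-2.1, 0, 0.1, 0, 2, 0, 10], [-2.1, 0, 0.1, 0, 2, 0, 10]]])

```text
clock: 27.9
eef_pos: [0.5164, -0.0078, 0.1794]
tool_rot: [0.688, 0.661, 0.221, -0.205]
ft_force: [-0.1, 0.8, -0.7]
grip_width: 0.025
```

```bash
python3 lg.py 1 n -10
```

```text
n 0 tool -35.0 grasp -34.8 r 79.2 lat 0.5 F 0.23 M 0.504 rad -1.1 T.15 0.553 tau5 1.772
[[-2.1, 0.1, 0.6, 0.18, 2.0, -0.03, 10.0], [-2.1, 0.1, 0.5, 0.18, 2.0, -0.03, 10.0], [-2.1, 0.1, 0.5, 0.18, 2.0, -0.03, 10.0], [-2.1, 0.1, 0.4, 0.18, 2.0, -0.03, 10.0], [-2.1, 0.1, 0.3, 0.18, 2.0, -0.03, 10.0]]
```

Emit:
jog_arm(deltas=[[[-2.1, 0, 0.1, 0, 2, 0, 10], [-2.1, 0, 0.1, 0, 2, 0, 10], [-2.1, 0, 0.1, 0, 2, 0, 10]]])

```text
clock: 28.2
eef_pos: [0.5161, -0.0125, 0.1758]
tool_rot: [0.675, 0.649, 0.257, -0.24]
ft_force: [0.4, 1.4, 0.7]
grip_width: 0.0252
```

```bash
python3 lg.py 1 n -10
```

```text
n 0 tool -41.2 grasp -40.6 r 79.2 lat 0.3 F 1.50 M 0.391 rad -0.4 T.15 0.706 tau5 1.869
[[-2.2, 0.1, 0.6, 0.16, 2.0, -0.02, 10.0], [-2.2, 0.1, 0.5, 0.16, 2.0, -0.02, 10.0], [-2.2, 0.1, 0.5, 0.16, 2.0, -0.02, 10.0], [-2.2, 0.1, 0.4, 0.16, 2.0, -0.02, 10.0], [-2.2, 0.1, 0.3, 0.16, 2.0, -0.02, 10.0]]
```

Emit:
jog_arm(deltas=[[[-2.1, 0, 0.1, 0, 2, 0, 10], [-2.1, 0, 0.1, 0, 2, 0, 10], [-2.1, 0, 0.1, 0, 2, 0, 10]]])

```text
clock: 28.5
eef_pos: [0.5158, -0.0171, 0.1715]
tool_rot: [0.66, 0.635, 0.292, -0.275]
ft_force: [-1.2, 1.2, -0.9]
grip_width: 0.0257
```

```bash
python3 lg.py 1 n -10
```

```text
n 0 tool -47.3 grasp -46.7 r 79.2 lat 0.2 F 0.15 M 0.576 rad -1.5 T.15 0.607 tau5 1.990
[[-2.2, 0.2, 0.6, 0.15, 2.0, -0.01, 10.0], [-2.2, 0.2, 0.5, 0.15, 2.0, -0.01, 10.0], [-2.2, 0.2, 0.5, 0.15, 2.0, -0.01, 10.0], [-2.3, 0.2, 0.4, 0.15, 2.0, -0.01, 10.0], [-2.3, 0.2, 0.3, 0.15, 2.0, -0.01, 10.0]]
```

Emit:
jog_arm(deltas=[[[-2.1, 0, 0.1, 0, 2, 0, 10], [-2.1, 0, 0.1, 0, 2, 0, 10], [-2.1, 0, 0.1, 0, 2, 0, 10]]])

```text
clock: 28.8
eef_pos: [0.5155, -0.0209, 0.1671]
tool_rot: [0.643, 0.619, 0.327, -0.31]
ft_force: [-1.3, 1.2, -0.5]
grip_width: 0.0252
```

```bash
python3 lg.py 1 n -10
```

```text
n 0 tool -53.5 grasp -52.4 r 79.2 lat 0.0 F 0.33 M 0.452 rad -1.2 T.15 0.521 tau5 1.958
[[-2.3, 0.2, 0.6, 0.13, 2.0, 0.0, 10.0], [-2.4, 0.2, 0.5, 0.13, 2.0, 0.0, 10.0], [-2.4, 0.2, 0.5, 0.13, 2.0, 0.0, 10.0], [-2.4, 0.2, 0.4, 0.13, 2.0, 0.0, 10.0], [-2.4, 0.2, 0.3, 0.13, 2.0, 0.0, 10.0]]
```

Emit:
jog_arm(deltas=[[[-2.1, 0, 0.1, 0, 2, 0, 10], [-2.1, 0, 0.1, 0, 2, 0, 10], [-2.1, 0, 0.1, 0, 2, 0, 10]]])

```text
clock: 29.1
eef_pos: [0.5153, -0.0244, 0.1622]
tool_rot: [0.624, 0.602, 0.361, -0.344]
ft_force: [-2.1, 1.5, 1.4]
grip_width: 0.0253
```

```bash
python3 lg.py 1 n 10
```

```text
n 0 tool -59.8 grasp -58.2 r 79.3 lat -0.1 F 1.94 M 0.417 rad -0.5 T.15 0.825 tau5 1.854
[[1.6, 0.2, 0.6, 0.12, -2.0, -0.02, 10.0], [1.6, 0.2, 0.6, 0.12, -2.0, -0.02, 10.0], [1.6, 0.2, 0.5, 0.12, -2.0, -0.02, 10.0], [1.6, 0.2, 0.5, 0.12, -2.0, -0.02, 10.0], [1.7, 0.2, 0.4, 0.12, -2.0, -0.02, 10.0]]
```

Emit:
jog_arm(deltas=[[[2, 0, 0.1, 0, -2, 0, 10], [2, 0, 0.1, 0, -2, 0, 10], [2, 0, 0.1, 0, -2, 0, 10], [2, 0, 0.1, 0, -2, 0, 10]]])

```text
clock: 29.5
eef_pos: [0.5155, -0.0203, 0.1678]
tool_rot: [0.649, 0.622, 0.317, -0.303]
ft_force: [0.3, 1.2, 0.8]
grip_width: 0.0254
```

```bash
python3 lg.py 1 p 10
```

```text
p 0 tool -52.0 grasp -51.3 r 79.2 lat -0.0 F 1.36 M -0.088 rad -0.4 T.15 0.198 tau5 2.193
[[1.8, 0.2, 0.6, 0.11, -2.0, -0.09, 10.0], [1.9, 0.2, 0.5, 0.11, -2.0, -0.09, 10.0], [1.9, 0.2, 0.5, 0.11, -2.0, -0.09, 10.0], [1.9, 0.2, 0.4, 0.11, -2.0, -0.09, 10.0], [1.9, 0.2, 0.3, 0.11, -2.0, -0.09, 10.0]]
```

Emit:
jog_arm(deltas=[[[2, 0, 0.1, 0, -2, 0, 10], [2, 0, 0.1, 0, -2, 0, 10], [2, 0, 0.1, 0, -2, 0, 10]]])

```text
clock: 29.8
eef_pos: [0.5157, -0.016, 0.1726]
tool_rot: [0.665, 0.638, 0.281, -0.269]
ft_force: [-1.4, -0.5, -1.1]
grip_width: 0.0252
```

```bash
python3 lg.py 1 p 10
```

```text
p 0 tool -45.7 grasp -45.1 r 79.2 lat 0.0 F -1.11 M 0.073 rad -0.4 T.15 -0.160 tau5 2.207
[[1.9, 0.2, 0.6, 0.09, -2.0, -0.09, 10.0], [1.9, 0.2, 0.5, 0.09, -2.0, -0.09, 10.0], [1.9, 0.2, 0.5, 0.09, -2.0, -0.09, 10.0], [1.9, 0.2, 0.4, 0.09, -2.0, -0.09, 10.0], [1.9, 0.2, 0.3, 0.09, -2.0, -0.09, 10.0]]
```

Emit:
jog_arm(deltas=[[[2, 0, 0.1, 0, -2, 0, 10], [2, 0, 0.1, 0, -2, 0, 10], [2, 0, 0.1, 0, -2, 0, 10]]])

```text
clock: 30.1
eef_pos: [0.516, -0.0111, 0.1769]
tool_rot: [0.679, 0.652, 0.244, -0.234]
ft_force: [0.0, 0.4, -1.5]
grip_width: 0.0251
```

```bash
python3 lg.py 1 p 10
```

```text
p 0 tool -39.5 grasp -38.9 r 79.1 lat 0.1 F -0.64 M 0.000 rad -1.4 T.15 -0.133 tau5 2.085
[[1.9, 0.2, 0.6, 0.07, -2.0, -0.09, 10.0], [1.9, 0.2, 0.5, 0.07, -2.0, -0.09, 10.0], [1.9, 0.2, 0.5, 0.07, -2.0, -0.09, 10.0], [1.9, 0.2, 0.4, 0.07, -2.0, -0.09, 10.0], [1.9, 0.2, 0.3, 0.07, -2.0, -0.09, 10.0]]
```

Emit:
jog_arm(deltas=[[[2, 0, 0.1, 0, -2, 0, 10], [2, 0, 0.1, 0, -2, 0, 10], [2, 0, 0.1, 0, -2, 0, 10]]])

```text
clock: 30.4
eef_pos: [0.5162, -0.0059, 0.1806]
tool_rot: [0.691, 0.664, 0.206, -0.198]
ft_force: [0.6, -0.1, -3.0]
grip_width: 0.0256
```

```bash
python3 lg.py 1 p 10
```

```text
p 0 tool -33.2 grasp -32.8 r 79.1 lat 0.2 F -1.68 M 0.068 rad -2.4 T.15 -0.285 tau5 1.907
[[1.9, 0.1, 0.6, 0.06, -2.0, -0.1, 10.0], [1.9, 0.1, 0.5, 0.06, -2.0, -0.1, 10.0], [1.9, 0.1, 0.5, 0.06, -2.0, -0.1, 10.0], [1.9, 0.1, 0.4, 0.06, -2.0, -0.1, 10.0], [1.9, 0.2, 0.3, 0.06, -2.0, -0.1, 10.0]]
```

Emit:
jog_arm(deltas=[[[2, 0, 0.1, 0, -2, 0, 10], [2, 0, 0.1, 0, -2, 0, 10], [2, 0, 0.1, 0, -2, 0, 10]]])

```text
clock: 30.7
eef_pos: [0.5166, -0.0002, 0.1838]
tool_rot: [0.701, 0.673, 0.168, -0.162]
ft_force: [1.4, -0.8, -1.6]
grip_width: 0.0254
```

```bash
python3 lg.py 1 p 10
```

```text
p 0 tool -27.0 grasp -26.6 r 79.0 lat 0.4 F -1.38 M -0.005 rad -1.0 T.15 -0.295 tau5 1.678
[[1.9, 0.1, 0.6, 0.04, -2.0, -0.11, 10.0], [1.9, 0.1, 0.5, 0.04, -2.0, -0.11, 10.0], [1.9, 0.1, 0.5, 0.04, -2.0, -0.11, 10.0], [1.9, 0.1, 0.4, 0.04, -2.0, -0.11, 10.0], [2.0, 0.1, 0.3, 0.04, -2.0, -0.11, 10.0]]
```

Emit:
jog_arm(deltas=[[[2, 0, 0.1, 0, -2, 0, 10], [2, 0, 0.1, 0, -2, 0, 10], [2, 0, 0.1, 0, -2, 0, 10]]])

```text
clock: 31.0
eef_pos: [0.5168, 0.0058, 0.1863]
tool_rot: [0.71, 0.681, 0.13, -0.125]
ft_force: [1.1, -0.9, -3.2]
grip_width: 0.0253
```

```bash
python3 lg.py 1 p 10
```

```text
p 0 tool -20.7 grasp -20.3 r 79.0 lat 0.5 F -1.93 M -0.002 rad -2.7 T.15 -0.408 tau5 1.405
[[1.9, 0.1, 0.6, 0.02, -2.0, -0.12, 10.0], [1.9, 0.1, 0.5, 0.02, -2.0, -0.12, 10.0], [1.9, 0.1, 0.4, 0.02, -2.0, -0.12, 10.0], [2.0, 0.1, 0.4, 0.02, -2.0, -0.12, 10.0], [2.0, 0.1, 0.3, 0.02, -2.0, -0.12, 10.0]]
```

Emit:
jog_arm(deltas=[[[2, 0, 0.1, 0, -2, 0, 10], [2, 0, 0.1, 0, -2, 0, 10], [2, 0, 0.1, 0, -2, 0, 10]]])

```text
clock: 31.3
eef_pos: [0.5172, 0.012, 0.1882]
tool_rot: [0.716, 0.687, 0.091, -0.088]
ft_force: [1.7, 0.2, -2.5]
grip_width: 0.0252
```

```bash
python3 lg.py 1 p 10
```

```text
p 0 tool -14.5 grasp -14.1 r 79.0 lat 0.6 F -0.34 M -0.062 rad -2.5 T.15 -0.133 tau5 1.095
[[1.9, 0.1, 0.6, 0.0, -2.0, -0.12, 10.0], [1.9, 0.1, 0.5, 0.0, -2.0, -0.12, 10.0], [1.9, 0.1, 0.4, 0.0, -2.0, -0.12, 10.0], [2.0, 0.1, 0.4, 0.0, -2.0, -0.12, 10.0], [2.0, 0.1, 0.3, 0.0, -2.0, -0.12, 10.0]]
```

Emit:
jog_arm(deltas=[[[2, 0, 0.1, 0, -2, 0, 10], [2, 0, 0.1, 0, -2, 0, 10], [2, 0, 0.1, 0, -2, 0, 10]]])

```text
clock: 31.6
eef_pos: [0.5175, 0.0183, 0.1893]
tool_rot: [0.72, 0.69, 0.051, -0.051]
ft_force: [1.3, -0.6, -2.3]
grip_width: 0.0255
```

```bash
python3 lg.py 1 p -10
```

```text
p 0 tool -8.3 grasp -8.0 r 78.9 lat 0.8 F -0.93 M -0.098 rad -2.2 T.15 -0.294 tau5 0.758
[[-2.1, 0.1, 0.6, 0.0, 2.0, -0.13, 10.0], [-2.1, 0.1, 0.5, 0.0, 2.0, -0.13, 10.0], [-2.1, 0.1, 0.4, 0.0, 2.0, -0.13, 10.0], [-2.1, 0.1, 0.3, 0.0, 2.0, -0.13, 10.0], [-2.2, 0.1, 0.3, 0.0, 2.0, -0.13, 10.0]]
```

Emit:
jog_arm(deltas=[[[-2.1, 0, 0.2, 0, 2, 0, 10], [-2.1, 0, 0.2, 0, 2, 0, 10], [-2.1, 0, 0.2, 0, 2, 0, 10]]])

```text
clock: 31.9
eef_pos: [0.5173, 0.0134, 0.1886]
tool_rot: [0.715, 0.688, 0.088, -0.086]
ft_force: [0.5, -0.2, 0.2]
grip_width: 0.0252
```

```bash
python3 lg.py 1 n|head -1
```

```text
n 0 tool -14.1 grasp -13.0 r 79.0 lat 0.7 F -0.12 M 0.538 rad 0.2 T.15 0.514 tau5 1.017
```

Emit:
jog_arm(deltas=[[[-2.1, 0, 0.2, 0, 2, 0, 10], [-2.1, 0, 0.2, 0, 2, 0, 10]]])

```text
clock: 32.1
eef_pos: [0.517, 0.0093, 0.1875]
tool_rot: [0.712, 0.685, 0.113, -0.11]
ft_force: [-0.6, 1.0, -0.6]
grip_width: 0.0256
```

```bash
python3 lg.py 1 n|head -1
```

```text
n 0 tool -18.2 grasp -17.0 r 79.0 lat 0.6 F 0.76 M 0.295 rad -0.9 T.15 0.456 tau5 0.962
```

Emit:
jog_arm(deltas=[[[-2.1, 0, 0.2, 0, 2, 0, 10], [-2.1, 0, 0.2, 0, 2, 0, 10]]])

```text
clock: 32.3
eef_pos: [0.5168, 0.0053, 0.1862]
tool_rot: [0.707, 0.68, 0.138, -0.135]
ft_force: [-1.1, 1.3, -1.6]
grip_width: 0.0252
```

```bash
python3 lg.py 1 n|head -1
```

```text
n 0 tool -22.3 grasp -21.0 r 79.0 lat 0.5 F 0.54 M 0.333 rad -2.0 T.15 0.448 tau5 1.160
```

Emit:
jog_arm(deltas=[[[-2.1, 0, 0.2, 0, 2, 0, 10], [-2.1, 0, 0.2, 0, 2, 0, 10]]])

```text
clock: 32.5
eef_pos: [0.5166, 0.0014, 0.1846]
tool_rot: [0.702, 0.675, 0.163, -0.159]
ft_force: [-1.2, 1.6, -1.0]
grip_width: 0.0251
```

```bash
python3 lg.py 1 n|head -1
```

```text
n 0 tool -26.4 grasp -25.1 r 79.1 lat 0.4 F 0.96 M 0.417 rad -1.6 T.15 0.618 tau5 1.354
```

Emit:
jog_arm(deltas=[[[-2.1, 0, 0.2, 0, 2, 0, 10], [-2.1, 0, 0.2, 0, 2, 0, 10]]])

```text
clock: 32.7
eef_pos: [0.5164, -0.0024, 0.1827]
tool_rot: [0.696, 0.669, 0.188, -0.183]
ft_force: [-1.4, 1.4, -0.0]
grip_width: 0.0255
```

```bash
python3 lg.py 1 n|head -1
```

```text
n 0 tool -30.4 grasp -29.2 r 79.1 lat 0.3 F 1.15 M 0.439 rad -0.7 T.15 0.680 tau5 1.528
```

Emit:
jog_arm(deltas=[[[-2.1, 0, 0.2, 0, 2, 0, 10], [-2.1, 0, 0.2, 0, 2, 0, 10]]])

```text
clock: 32.9
eef_pos: [0.5162, -0.0061, 0.1806]
tool_rot: [0.688, 0.662, 0.213, -0.207]
ft_force: [-1.5, 0.8, -0.2]
grip_width: 0.0252
```

```bash
python3 lg.py 1 n|head -1
```

```text
n 0 tool -34.5 grasp -33.2 r 79.1 lat 0.2 F 0.53 M 0.452 rad -0.6 T.15 0.564 tau5 1.677
```

Emit:
jog_arm(deltas=[[[-2.1, 0, 0.2, 0, 2, 0, 10], [-2.1, 0, 0.2, 0, 2, 0, 10]]])

```text
clock: 33.1
eef_pos: [0.516, -0.0096, 0.1782]
tool_rot: [0.68, 0.654, 0.238, -0.23]
ft_force: [-1.5, 2.1, -1.4]
grip_width: 0.0254
```

```bash
python3 lg.py 1 n|head -1; python3 - <<'E'
import json,numpy as np
from scipy.optimize import least_squares
D=[json.loads(l) for l in open('log.jsonl')]
dirn={'b':-1,'c':-1,'d':-1,'e':1,'f':-1,'g':-1,'h':1,'i':-1,'j':1,'m':-1,'n':-1,'p':1}
S=[(dirn[d[0]],2 if d[0] in 'mnp' else 1,*d[2:7]) for d in D if d[0] in dirn and d[1]==0]
S=np.array(S); s,grp,pt,pg,rr,F,M=S.T
def mod(x,A=None):
    A,p1,p2,f,L,b=x; T=F*(rr-.019+L)+M
    return T-(A*np.sin(np.radians(pg-np.where(grp==1,p1,p2)))-s*f+b)
for fixb in (0,1):
    fun=lambda x: np.r_[mod(x),(x[0]-.34)/.03*.09,(x[3]-.42)/.05*.09,(x[4]-.15)/.02*.09,x[5]/(.05 if fixb else .0001)*.09]
    r=least_squares(fun,[.34,16,130,.38,.15,0]); cov=np.linalg.inv(r.jac.T@r.jac)*.01
    print(r.x.round(3),'sd',np.sqrt(np.diag(cov)).round(3),'rms',mod(r.x).std().round(3),'bottom grip2 at grasp',r.x[2]-180)
# group 2 only crossing
m=grp==2; 
for i in np.nonzero(m)[0]: print(int(s[i]),pg[i].round(1),mod(r.x)[i].round(2))
E
```

```text
n 0 tool -38.6 grasp -37.3 r 79.2 lat 0.1 F 0.76 M 0.537 rad -2.4 T.15 0.698 tau5 1.796
[3.50000e-01 2.40930e+01 1.79431e+02 3.41000e-01 1.43000e-01 0.00000e+00] sd [0.025 6.175 4.587 0.021 0.011 0.   ] rms 0.129 bottom grip2 at grasp -0.5692409299756207
[3.57000e-01 3.43210e+01 1.70844e+02 3.45000e-01 1.47000e-01 4.70000e-02] sd [0.026 9.705 8.343 0.021 0.011 0.038] rms 0.127 bottom grip2 at grasp -9.155505384499264
-1 7.7 -0.29
-1 -12.8 -0.2
-1 -29.2 -0.05
-1 -34.8 0.01
-1 -40.6 0.12
-1 -46.7 -0.0
-1 -52.4 -0.12
-1 -58.2 0.16
1 -51.3 0.25
1 -45.1 -0.07
1 -38.9 -0.01
1 -32.8 -0.12
1 -26.6 -0.1
1 -20.3 -0.17
1 -14.1 0.13
1 -8.0 0.01
-1 -13.0 0.1
-1 -17.0 0.01
-1 -21.0 -0.02
-1 -25.1 0.13
-1 -29.2 0.16
-1 -33.2 0.03
-1 -37.3 0.14
```

```bash
python3 - <<'E'
from w import *
a0=cv2.imread('pics/scene0.png'); b0=cv2.imread('pics/side0.png')
save('scene','scene1.png'); save('side','side1.png')
a1=cv2.imread('pics/scene1.png'); b1=cv2.imread('pics/side1.png')
# rectify: u right = +X stand, up=Z ; axle y = -Y
def rect(n,im,off):
    S=260; h=.1
    P=[C+off*(-Y)+sx*h*X+sz*h*Z for sx,sz in((-1,1),(1,1),(1,-1),(-1,-1))]
    H=cv2.getPerspectiveTransform(proj(n,P).astype(np.float32),np.float32([[0,0],[S,0],[S,S],[0,S]]))
    return cv2.warpPerspective(im,H,(S,S),flags=cv2.INTER_CUBIC)
top=np.hstack([rect('scene',a0,-.025),rect('scene',a1,-.025)]); bot=np.hstack([rect('side',b0,.025),rect('side',b1,.025)])
cv2.imwrite('pics/rect.png',np.clip(np.vstack([top,bot])*1.5,0,255).astype(np.uint8))
E
```

```text
(no output)
```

View pics/rect.png

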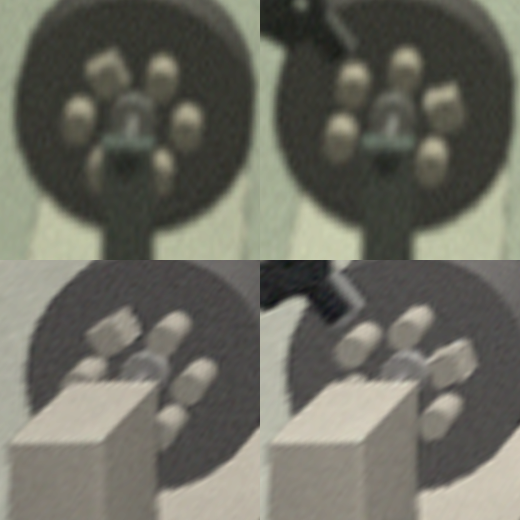

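```bash
cat > ft.py <<'E'
import json,numpy as np
from scipy.optimize import least_squares
D=[json.loads(l) for l in open('log.jsonl')]
dirn={'e':1,'f':-1,'g':-1,'h':1,'i':-1,'j':1,'n':-1,'p':1,'q':1,'r':-1}
S=[]; prev=None
for d in D:
    if d[0] in dirn and d[1]==0 and not (d[0]=='j'): S.append((dirn[d[0]],2 if d[0] in 'npqr' else 1,*d[2:7],d[7]))
S=np.array(S); s,grp,pt,pg,rr,F,M,clk=S.T
w=np.where(grp==1,pg-107,pg-216.7)
def mod(x):
    A,p,f,L,b=x; T=F*(rr-.019+L)+M
    return T-(A*np.sin(np.radians(w-p))-s*f+b)
def run(keep,sb):
    fun=lambda x: np.r_[mod(x)[keep],(x[0]-.34)/.03*.1,(x[2]-.42)/.05*.1,(x[3]-.15)/.02*.1,x[4]/sb*.1]
    r=least_squares(fun,[.34,-80,.38,.15,0],loss='soft_l1',f_scale=.15); c=np.linalg.inv(r.jac.T@r.jac)*.01
    print(r.x.round(3),'sd p',np.sqrt(c[1,1]).round(1),'rms',mod(r.x)[keep].std().round(3),'bottom w',(r.x[1]-180).round(1),'grasp2',(r.x[1]+36.7).round(1)); return r.x
al=np.ones(len(s),bool)
run(al,1e-4); run(al,.05); x=run(al,1.); run(grp==2,1e-4); run(grp==2,.05);run(grp==1,1e-4)
E
python3 ft.py
```

```text
[  0.3   -37.7     0.417   0.18    0.   ] sd p 6.6 rms 0.129 bottom w -217.7 grasp2 -1.0
[  0.353 -58.184   0.383   0.156   0.117] sd p 5.5 rms 0.112 bottom w -238.2 grasp2 -21.5
[  0.363 -60.482   0.377   0.152   0.137] sd p 5.3 rms 0.111 bottom w -240.5 grasp2 -23.8
[  0.343 -33.489   0.373   0.12    0.   ] sd p 6.3 rms 0.095 bottom w -213.5 grasp2 3.2
[ 3.4300e-01 -3.4967e+01  3.7300e-01  1.2000e-01  8.0000e-03] sd p 11.3 rms 0.095 bottom w -215.0 grasp2 1.7
[  0.342 -88.011   0.374   0.151  -0.   ] sd p 7.9 rms 0.091 bottom w -268.0 grasp2 -51.3
```

Emit:
jog_arm(deltas=[[[2, 0, 0.1, 0, -2, 0, 10], [2, 0, 0.1, 0, -2, 0, 10], [2, 0, 0.1, 0, -2, 0, 10], [2, 0, 0.1, 0, -2, 0, 10]]])

```text
clock: 33.6
eef_pos: [0.5164, -0.0027, 0.1826]
tool_rot: [0.696, 0.669, 0.187, -0.181]
ft_force: [-0.5, 0.1, -2.8]
grip_width: 0.0254
```

```bash
python3 lg.py 1 q|head -1
```

```text
q 0 tool -30.2 grasp -29.3 r 79.1 lat 0.3 F -1.34 M 0.175 rad -2.5 T.15 -0.107 tau5 1.955
```

Emit:
jog_arm(deltas=[[[2, 0, 0.1, 0, -2, 0, 10], [2, 0, 0.1, 0, -2, 0, 10], [2, 0, 0.1, 0, -2, 0, 10]]])

```text
clock: 33.9
eef_pos: [0.5168, 0.0035, 0.1855]
tool_rot: [0.706, 0.679, 0.146, -0.141]
ft_force: [0.4, -0.7, -3.2]
grip_width: 0.0253
```

```bash
python3 lg.py 1 q|head -1
```

```text
q 0 tool -23.5 grasp -22.7 r 79.1 lat 0.5 F -1.85 M 0.186 rad -2.6 T.15 -0.203 tau5 1.747
```

Emit:
jog_arm(deltas=[[[2, 0, 0.1, 0, -2, 0, 10], [2, 0, 0.1, 0, -2, 0, 10], [2, 0, 0.1, 0, -2, 0, 10]]])

```text
clock: 34.2
eef_pos: [0.5171, 0.0101, 0.1877]
tool_rot: [0.713, 0.686, 0.106, -0.1]
ft_force: [0.9, -0.9, -3.0]
grip_width: 0.0251
```

```bash
python3 lg.py 1 q|head -1
```

```text
q 0 tool -16.8 grasp -16.1 r 79.0 lat 0.6 F -1.73 M 0.100 rad -2.6 T.15 -0.263 tau5 1.450
```

Emit:
jog_arm(deltas=[[[2, 0, 0.1, 0, -2, 0, 10], [2, 0, 0.1, 0, -2, 0, 10], [2, 0, 0.1, 0, -2, 0, 10]]])

```text
clock: 34.5
eef_pos: [0.5175, 0.0167, 0.1892]
tool_rot: [0.718, 0.69, 0.065, -0.06]
ft_force: [3.1, -2.4, -3.1]
grip_width: 0.0253
```

```bash
python3 lg.py 1 q|head -1
```

```text
q 0 tool -10.1 grasp -9.6 r 79.0 lat 0.8 F -2.84 M 0.066 rad -2.6 T.15 -0.531 tau5 1.099
```

Emit:
jog_arm(deltas=[[[2, 0, 0.1, 0, -2, 0, 10], [2, 0, 0.1, 0, -2, 0, 10], [2, 0, 0.1, 0, -2, 0, 10], [2, 0, 0.1, 0, -2, 0, 10]]])

```text
clock: 34.9
eef_pos: [0.5181, 0.0257, 0.1899]
tool_rot: [0.722, 0.692, 0.01, -0.005]
ft_force: [4.6, -2.3, -2.4]
grip_width: 0.0254
```

```bash
python3 lg.py 1 q|head -1
```

```text
q 0 tool -1.2 grasp -0.8 r 78.9 lat 1.1 F -2.22 M 0.092 rad -2.4 T.15 -0.373 tau5 0.607
```

Emit:
jog_arm(deltas=[[[2, 0, 0.1, 0, -2, 0, 10], [2, 0, 0.1, 0, -2, 0, 10], [2, 0, 0.1, 0, -2, 0, 10], [2, 0, 0.1, 0, -2, 0, 10]]])

```text
clock: 35.3
eef_pos: [0.5186, 0.0346, 0.1892]
tool_rot: [0.721, 0.69, -0.044, 0.05]
ft_force: [5.5, -1.8, -3.4]
grip_width: 0.0253
```

```bash
python3 lg.py 1 q|head -1
```

```text
q 0 tool 7.6 grasp 7.8 r 78.8 lat 1.4 F -1.13 M -0.008 rad -3.6 T.15 -0.245 tau5 -0.030
```

Emit:
jog_arm(deltas=[[[2, 0, 0.1, 0, -2, 0, 10], [2, 0, 0.1, 0, -2, 0, 10], [2, 0, 0.1, 0, -2, 0, 10], [2, 0, 0.1, 0, -2, 0, 10]]])

```text
clock: 35.7
eef_pos: [0.5192, 0.0432, 0.1873]
tool_rot: [0.715, 0.684, -0.097, 0.103]
ft_force: [6.0, -3.7, -3.0]
grip_width: 0.0252
```

```bash
python3 lg.py 1 q|head -1
```

```text
q 0 tool 16.3 grasp 16.3 r 78.7 lat 1.7 F -2.50 M 0.001 rad -3.8 T.15 -0.523 tau5 -0.601
```

Emit:
jog_arm(deltas=[[[2, 0, 0.1, 0, -2, 0, 10], [2, 0, 0.1, 0, -2, 0, 10], [2, 0, 0.1, 0, -2, 0, 10], [2, 0, 0.1, 0, -2, 0, 10]]])

```text
clock: 36.1
eef_pos: [0.5198, 0.0513, 0.1843]
tool_rot: [0.705, 0.675, -0.15, 0.156]
ft_force: [5.3, -3.9, -2.7]
grip_width: 0.0253
```

```bash
python3 lg.py 1 q|head -1
```

```text
q 0 tool 25.0 grasp 24.7 r 78.8 lat 2.0 F -2.22 M -0.094 rad -4.0 T.15 -0.560 tau5 -1.106
```

Emit:
jog_arm(deltas=[[[2, 0, 0.1, 0, -2, 0, 10], [2, 0, 0.1, 0, -2, 0, 10], [2, 0, 0.1, 0, -2, 0, 10], [2, 0, 0.1, 0, -2, 0, 10]]])

```text
clock: 36.5
eef_pos: [0.5202, 0.0589, 0.1801]
tool_rot: [0.692, 0.662, -0.2, 0.207]
ft_force: [6.6, -5.0, -2.8]
grip_width: 0.0253
```

```bash
python3 lg.py 1 q 6; python3 ft.py
```

```text
q 0 tool 33.5 grasp 33.1 r 78.7 lat 2.2 F -2.42 M -0.153 rad -5.0 T.15 -0.661 tau5 -1.647
[[1.3, -0.3, 0.4, 0.15, -1.2, -0.21, 10.0], [1.3, -0.3, 0.4, 0.15, -1.2, -0.21, 10.0], [1.3, -0.3, 0.3, 0.15, -1.2, -0.21, 10.0], [1.4, -0.3, 0.3, 0.15, -1.2, -0.21, 10.0], [1.4, -0.2, 0.3, 0.15, -1.2, -0.21, 10.0]]
[  0.312 -39.415   0.411   0.172   0.   ] sd p 4.9 rms 0.13 bottom w -219.4 grasp2 -2.7
[  0.362 -59.154   0.377   0.151   0.124] sd p 4.9 rms 0.111 bottom w -239.2 grasp2 -22.5
[  0.375 -61.556   0.371   0.146   0.145] sd p 4.7 rms 0.109 bottom w -241.6 grasp2 -24.9
[  0.343 -30.503   0.354   0.11    0.   ] sd p 5.7 rms 0.089 bottom w -210.5 grasp2 6.2
[ 3.4300e-01 -3.1346e+01  3.5400e-01  1.1000e-01  4.0000e-03] sd p 11.0 rms 0.089 bottom w -211.3 grasp2 5.4
[  0.342 -88.011   0.374   0.151  -0.   ] sd p 7.9 rms 0.091 bottom w -268.0 grasp2 -51.3
```

Emit:
jog_arm(deltas=[[[2, -0.2, 0.2, 0, -2, -0.2, 10], [2, -0.2, 0.2, 0, -2, -0.2, 10], [2, -0.2, 0.2, 0, -2, 0, 10], [2, 0, 0.2, 0, -2, 0, 10]]])

```text
clock: 36.9
eef_pos: [0.5206, 0.0657, 0.1749]
tool_rot: [0.674, 0.647, -0.249, 0.256]
ft_force: [5.0, -4.2, -1.1]
grip_width: 0.0253
```

```bash
python3 lg.py 1 q|head -1
```

```text
q 0 tool 41.8 grasp 41.4 r 78.7 lat 2.4 F -2.27 M -0.110 rad -3.5 T.15 -0.586 tau5 -2.172
```

Emit:
jog_arm(deltas=[[[2, -0.2, 0.2, 0, -2, 0, 10], [2, -0.2, 0.2, 0, -2, 0, 10], [2, -0.2, 0.2, 0, -2, 0, 10]]])

```text
clock: 37.2
eef_pos: [0.5209, 0.0699, 0.1707]
tool_rot: [0.66, 0.632, -0.284, 0.292]
ft_force: [7.0, -4.1, -1.5]
grip_width: 0.0255
```

```bash
python3 lg.py 1 q|head -1; python3 -c "from workcell import *; print(get_obs()['joint_pos'])"
```

```text
q 0 tool 48.1 grasp 47.2 r 78.5 lat 2.6 F -1.48 M -0.301 rad -3.9 T.15 -0.610 tau5 -2.197
[ 0.514501    0.64949228  0.17553318  1.60517001 -0.70005937  2.31808   ]
```

Emit:
jog_arm(deltas=[[[-2.1, 0, 0.2, 0, 2, 0, 10], [-2.1, 0, 0.2, 0, 2, 0, 10], [-2.1, 0, 0.2, 0, 2, 0, 10], [-2.1, 0, 0.2, 0, 2, 0, 10], [-2.1, 0, 0.2, 0, 2, 0, 10]]])

```text
clock: 37.7
eef_pos: [0.5207, 0.0636, 0.1766]
tool_rot: [0.678, 0.658, -0.227, 0.236]
ft_force: [5.7, -3.2, -1.6]
grip_width: 0.0248
```

```bash
python3 lg.py 1 r|head -1
```

```text
r 0 tool 38.2 grasp 38.5 r 78.6 lat 2.5 F -1.39 M 0.305 rad -3.1 T.15 0.013 tau5 -2.231
```

Emit:
jog_arm(deltas=[[[-2.1, 0, 0.2, 0, 2, 0, 10], [-2.1, 0, 0.2, 0, 2, 0, 10], [-2.1, 0, 0.2, 0, 2, 0, 10]]])

```text
clock: 38.0
eef_pos: [0.5204, 0.0585, 0.1803]
tool_rot: [0.69, 0.669, -0.189, 0.202]
ft_force: [6.4, -2.1, -1.7]
grip_width: 0.0252
```

```bash
python3 lg.py 1 r|head -1
```

```text
r 0 tool 32.1 grasp 32.4 r 78.7 lat 2.4 F -0.72 M 0.279 rad -2.5 T.15 0.128 tau5 -2.040
```

Emit:
jog_arm(deltas=[[[-2.1, 0, 0.2, 0, 2, 0, 10], [-2.1, 0, 0.2, 0, 2, 0, 10], [-2.1, 0, 0.2, 0, 2, 0, 10]]])

```text
clock: 38.3
eef_pos: [0.5202, 0.0531, 0.1834]
tool_rot: [0.699, 0.679, -0.151, 0.167]
ft_force: [7.0, -0.5, -1.6]
grip_width: 0.0253
```

```bash
python3 lg.py 1 r|head -1
```

```text
r 0 tool 26.0 grasp 26.4 r 78.7 lat 2.3 F 0.38 M 0.282 rad -1.5 T.15 0.363 tau5 -1.748
```

Emit:
jog_arm(deltas=[[[-2.1, 0, 0.2, 0, 2, 0, 10], [-2.1, 0, 0.2, 0, 2, 0, 10], [-2.1, 0, 0.2, 0, 2, 0, 10]]])

```text
clock: 38.6
eef_pos: [0.5199, 0.0474, 0.1859]
tool_rot: [0.707, 0.686, -0.113, 0.131]
ft_force: [6.3, -1.4, -1.2]
grip_width: 0.0255
```

```bash
python3 lg.py 1 r|head -1
```

```text
r 0 tool 19.9 grasp 20.4 r 78.8 lat 2.2 F -0.74 M 0.269 rad -1.6 T.15 0.115 tau5 -1.403
```

Emit:
jog_arm(deltas=[[[-2.1, 0, 0.2, 0, 2, 0, 10], [-2.1, 0, 0.2, 0, 2, 0, 10], [-2.1, 0, 0.2, 0, 2, 0, 10]]])

```text
clock: 38.9
eef_pos: [0.5196, 0.0416, 0.1879]
tool_rot: [0.712, 0.691, -0.075, 0.096]
ft_force: [7.1, 0.4, -1.6]
grip_width: 0.0252
```

```bash
python3 lg.py 1 r|head -1
```

```text
r 0 tool 13.9 grasp 14.5 r 78.8 lat 2.1 F 1.02 M 0.276 rad -1.4 T.15 0.490 tau5 -1.019
```

Emit:
jog_arm(deltas=[[[-2.1, 0, 0.2, 0, 2, 0, 10], [-2.1, 0, 0.2, 0, 2, 0, 10], [-2.1, 0, 0.2, 0, 2, 0, 10]]])

```text
clock: 39.2
eef_pos: [0.5192, 0.0356, 0.1891]
tool_rot: [0.716, 0.695, -0.038, 0.061]
ft_force: [6.6, -0.2, -1.5]
grip_width: 0.0251
```

```bash
python3 lg.py 1 r|head -1
```

```text
r 0 tool 7.9 grasp 8.6 r 78.8 lat 2.0 F 0.20 M 0.271 rad -1.5 T.15 0.313 tau5 -0.609
```

Emit:
jog_arm(deltas=[[[-2.1, 0, 0.2, 0, 2, 0, 10], [-2.1, 0, 0.2, 0, 2, 0, 10], [-2.1, 0, 0.2, 0, 2, 0, 10]]])

```text
clock: 39.5
eef_pos: [0.5189, 0.0296, 0.1898]
tool_rot: [0.718, 0.696, -0.0, 0.025]
ft_force: [7.6, -0.8, -0.3]
grip_width: 0.0256
```

```bash
python3 lg.py 1 r -6; python3 ft.py
```

```text
r 0 tool 2.0 grasp 2.8 r 78.9 lat 1.8 F -0.53 M 0.301 rad -0.3 T.15 0.189 tau5 -0.185
[[-1.4, -0.2, 0.4, 0.41, 1.2, 0.02, 10.0], [-1.4, -0.2, 0.4, 0.41, 1.2, 0.02, 10.0], [-1.4, -0.2, 0.4, 0.41, 1.2, 0.02, 10.0], [-1.4, -0.2, 0.3, 0.41, 1.2, 0.02, 10.0], [-1.4, -0.2, 0.3, 0.41, 1.2, 0.02, 10.0]]
[  0.318 -40.919   0.391   0.161   0.   ] sd p 4.2 rms 0.132 bottom w -220.9 grasp2 -4.2
[  0.371 -60.744   0.363   0.142   0.132] sd p 4.6 rms 0.111 bottom w -240.7 grasp2 -24.0
[  0.385 -63.067   0.357   0.138   0.154] sd p 4.3 rms 0.109 bottom w -243.1 grasp2 -26.4
[  0.337 -28.1     0.324   0.087   0.   ] sd p 5.4 rms 0.082 bottom w -208.1 grasp2 8.6
[ 3.3700e-01 -2.9093e+01  3.2500e-01  8.7000e-02  5.0000e-03] sd p 10.9 rms 0.082 bottom w -209.1 grasp2 7.6
[  0.342 -88.011   0.374   0.151  -0.   ] sd p 7.9 rms 0.091 bottom w -268.0 grasp2 -51.3
```

```bash
cat > ft2.py <<'E'
import json,numpy as np
from scipy.optimize import least_squares
D=[json.loads(l) for l in open('log.jsonl')]
dirn={'e':1,'f':-1,'g':-1,'h':1,'i':-1,'n':-1,'p':1,'q':1,'r':-1,'s':1,'t':-1}
R=[] # w,kind(-s: friction sign on tool),fast,F,M,rr,sd
W=lambda d: d[3]-(216.7 if d[0] in 'Lmnpqrst' else 107)
for d in D:
    t,i=d[0],d[1]
    if t in dirn and i==0: R.append((W(d),-dirn[t],0,d[5],d[6],d[4],.1))
    if t in 'bcm' and i==0: R.append((W(d),1,1,d[5],d[6],d[4],.15))
    if t in('b','c','d','f','g','e','h') and i>=2: R.append((W(d),{'e':1,'h':1}.get(t,-1),0,d[5],d[6],d[4],.25))
    if t=='c2': R.append((W(d),-1,0,d[5],d[6],d[4],.25))
s=lambda a:.972*np.sin(np.radians(a))
# first sweep, read off by hand: (w, friction sign, fast, F, M)
for w,k,fa,tilt,Fs,Ms in [(-11,-1,0,-12,[-1.79,-2.51,-3.4,-3.8,-3.23],[.591,.786,.869,.948,1.087]),(-28.5,-1,0,-32,[-1.48,-1.96,-3.22,-3.61],[.579,.814,.945,1.098]),(-47.5,-1,0,-52.1,[-1.7,-3.43,-3.58,-4.12],[.76,1.261,1.449,1.579]),(-27,1,1,-32,[-2.32],[1.404]),(-46,1,1,-52,[-.21],[1.521])]:
    for F,M in zip(Fs,Ms): R.append((w,k,fa,F,M+s(tilt),.0768,.15 if fa else .25))
w,k,fa,F,M,rr,sd=np.array(R).T
def mod(x):
    A,p,f,L,b,o=x; return (F*(rr-.019+L)+M-(A*np.sin(np.radians(w-p))+k*f+b-fa*o))/sd
def run(sb,txt,keep=np.ones(len(w),bool)):
    fun=lambda x:np.r_[mod(x)[keep],(x[0]-.34)/.03,(x[2]-.38)/.05,(x[3]-.15)/.015,x[4]/sb,(x[5]-.2)/.1]
    r=least_squares(fun,[.34,-60,.38,.15,.05,.2],loss='soft_l1'); c=np.linalg.inv(r.jac.T@r.jac)
    print(txt,r.x.round(3),'sd p',np.sqrt(c[1,1]).round(1),'sd b',np.sqrt(c[4,4]).round(3),'cost',round(r.cost,1),'grasp2 bottom',(r.x[1]+36.7).round(1)); return r.x
if __name__=='__main__':
    run(1e-4,'b0');run(.05,'b.05');x=run(1.,'bfree');run(1.,'slow only',(sd==.1))
E
python3 ft2.py
```

```text
b0 [  0.32  -46.934   0.393   0.174   0.      0.149] sd p 4.1 sd b 0.0 cost 42.5 grasp2 bottom -10.2
b.05 [  0.363 -60.083   0.364   0.143   0.124   0.204] sd p 4.1 sd b 0.026 cost 30.2 grasp2 bottom -23.4
bfree [  0.369 -61.155   0.362   0.14    0.137   0.209] sd p 4.0 sd b 0.027 cost 28.5 grasp2 bottom -24.5
slow only [  0.389 -63.449   0.357   0.14    0.156   0.2  ] sd p 4.7 sd b 0.035 cost 22.0 grasp2 bottom -26.7
```

Emit:
jog_arm(deltas=[[[-2.1, -0.2, 0.2, 0.2, 2, 0, 10], [-2.1, -0.2, 0.2, 0.2, 2, 0, 10], [-2.1, -0.2, 0.2, 0.2, 2, 0, 10]]])

```text
clock: 39.8
eef_pos: [0.5185, 0.0237, 0.1898]
tool_rot: [0.718, 0.695, 0.033, -0.013]
ft_force: [4.8, -0.3, -1.0]
grip_width: 0.0253
```

```bash
python3 lg.py 1 r|head -1
```

```text
r 0 tool -3.8 grasp -2.9 r 78.8 lat 1.6 F -0.25 M 0.250 rad -1.0 T.15 0.198 tau5 0.115
```

Emit:
jog_arm(deltas=[[[-2.1, 0, 0.2, 0, 2, 0, 10], [-2.1, 0, 0.2, 0, 2, 0, 10], [-2.1, 0, 0.2, 0, 2, 0, 10]]])

```text
clock: 40.1
eef_pos: [0.5182, 0.0178, 0.1892]
tool_rot: [0.716, 0.693, 0.07, -0.048]
ft_force: [3.6, 0.2, -0.2]
grip_width: 0.0249
```

```bash
python3 lg.py 1 r|head -1
```

```text
r 0 tool -9.6 grasp -8.6 r 78.8 lat 1.4 F 0.28 M 0.426 rad -0.3 T.15 0.485 tau5 0.670
```

Emit:
jog_arm(deltas=[[[-2.1, 0, 0.2, 0, 2, 0, 10], [-2.1, 0, 0.2, 0, 2, 0, 10], [-2.1, 0, 0.2, 0, 2, 0, 10]]])

```text
clock: 40.4
eef_pos: [0.5179, 0.012, 0.1881]
tool_rot: [0.712, 0.689, 0.106, -0.082]
ft_force: [3.7, -0.3, -0.2]
grip_width: 0.0254
```

```bash
python3 lg.py 1 r|head -1
```

```text
r 0 tool -15.3 grasp -14.3 r 78.9 lat 1.3 F -0.19 M 0.417 rad -0.2 T.15 0.376 tau5 1.038
```

Emit:
jog_arm(deltas=[[[-2.1, 0, 0.2, 0, 2, 0, 10], [-2.1, 0, 0.2, 0, 2, 0, 10], [-1.5, 0, 0.2, 0, 1.5, 0, 10]]])

```text
clock: 40.7
eef_pos: [0.5176, 0.0068, 0.1866]
tool_rot: [0.707, 0.684, 0.138, -0.114]
ft_force: [2.5, -0.3, 0.8]
grip_width: 0.0254
```

```bash
python3 lg.py 1 r|head -1; python3 ft2.py
```

```text
r 0 tool -20.6 grasp -19.5 r 78.9 lat 1.2 F 0.07 M 0.512 rad 0.8 T.15 0.528 tau5 1.552
b0 [  0.321 -46.832   0.393   0.174   0.      0.149] sd p 4.0 sd b 0.0 cost 44.3 grasp2 bottom -10.1
b.05 [  0.364 -60.245   0.363   0.142   0.125   0.204] sd p 4.0 sd b 0.026 cost 31.8 grasp2 bottom -23.5
bfree [  0.371 -61.348   0.36    0.139   0.138   0.209] sd p 3.9 sd b 0.027 cost 30.0 grasp2 bottom -24.6
slow only [  0.392 -63.65    0.355   0.139   0.158   0.2  ] sd p 4.6 sd b 0.035 cost 23.5 grasp2 bottom -26.9
```

Emit:
jog_arm(deltas=[[[0, 0, 0, 0, 0, 0, 10], [0, 0, 0, 0, 0, 0, 10], [0, 0, 0, 0, 0, 0, 10]]])

```text
clock: 41.0
eef_pos: [0.5176, 0.0063, 0.1864]
tool_rot: [0.708, 0.683, 0.137, -0.113]
ft_force: [3.6, -2.5, -1.0]
grip_width: 0.0254
```

```bash
python3 lg.py 8 hold; python3 - <<'E'
from w import *
a1=cv2.imread('pics/scene1.png'); save('scene','scene2.png'); save('side','side2.png')
def rect(n,im,off):
    S=260; h=.1
    P=[C+off*(-Y)+sx*h*X+sz*h*Z for sx,sz in((-1,1),(1,1),(1,-1),(-1,-1))]
    H=cv2.getPerspectiveTransform(proj(n,P).astype(np.float32),np.float32([[0,0],[S,0],[S,S],[0,S]]))
    return cv2.warpPerspective(im,H,(S,S),flags=cv2.INTER_CUBIC)
cv2.imwrite('pics/rect2.png',np.clip(np.hstack([rect('scene',cv2.imread('pics/scene2.png'),-.025),cv2.resize(cv2.imread('pics/scene2.png'),(347,260)) ])*1.4,0,255).astype(np.uint8))
E
```

```text
hold 0 tool -20.4 grasp -19.8 r 78.9 lat 1.2 F -2.57 M 0.356 rad -0.1 T.15 -0.182 tau5 1.714
hold 1 tool -20.4 grasp -19.8 r 78.9 lat 1.2 F -2.46 M 0.411 rad 0.8 T.15 -0.105 tau5 1.752
hold 2 tool -20.4 grasp -19.8 r 78.9 lat 1.2 F -2.77 M 0.362 rad 1.1 T.15 -0.220 tau5 1.742
hold 3 tool -20.4 grasp -19.8 r 78.9 lat 1.2 F -2.44 M 0.402 rad 0.8 T.15 -0.110 tau5 1.738
hold 4 tool -20.4 grasp -19.8 r 78.9 lat 1.2 F -2.74 M 0.363 rad 0.0 T.15 -0.212 tau5 1.732
hold 5 tool -20.4 grasp -19.8 r 78.9 lat 1.2 F -2.54 M 0.412 rad 1.2 T.15 -0.120 tau5 1.724
hold 6 tool -20.4 grasp -19.8 r 78.9 lat 1.2 F -2.57 M 0.383 rad 1.8 T.15 -0.156 tau5 1.716
hold 7 tool -20.4 grasp -19.8 r 78.9 lat 1.2 F -1.41 M 0.357 rad 0.1 T.15 0.060 tau5 1.708
[[-0.2, 0.0, 0.4, 0.33, 0.0, 0.0, 10.0], [-0.2, 0.0, 0.4, 0.33, 0.0, 0.0, 10.0], [-0.2, 0.0, 0.4, 0.33, 0.0, 0.0, 10.0], [-0.2, 0.0, 0.4, 0.33, 0.0, 0.0, 10.0], [-0.2, 0.0, 0.4, 0.33, 0.0, 0.0, 10.0]]
```

View pics/rect2.png

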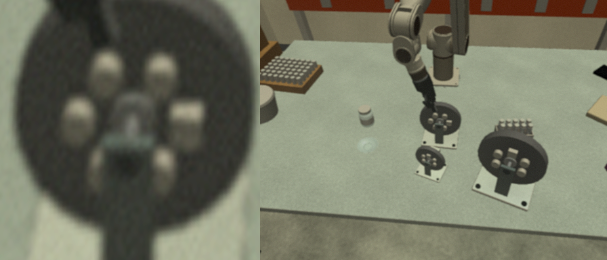

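```bash
python3 -c "
from workcell import *
o=get_obs(); print(o['clock'],o['grip_width'],o['joint_vel'].round(3)); print(job_done())"
```

```text
41.45 0.025176867797443464 [-0.003 -0.001 -0.002  0.     0.001  0.001]
the job is handed in; nothing more can be done
None
```

The wheel is handed in with my best estimate of the heavy side at the bottom. It is still pinched by the rim at about 20° from the top, so the very top is left free. I finished at 41.5 s with the arm still and the grip closed on the disc (25 mm measured).

**How I found it:** of the three stands, I picked the one matching the given size. I turned the wheel about 240° in total over three grips and compared the torque when turning slowly each way at different angles. A sine fit put the bottom at a turn of about −240° from the start; the wheel stands at −237° by tracking.

**Last checks:**
- **Turn angle:** the square cup in the final picture agrees with the tracked turn to within a few degrees.
- **Bystanders:** nothing I did should have touched the rack, jar or dish, and they look in place in the last picture. I did not measure their positions again.
- **Held steady:** joint speeds were about zero and the wheel angle did not change over the last readings.

**What disagreed:** each grip fitted alone gave a very different bottom, about −268° from the second grip and −209° from the third. They only fit together with a constant offset of about 0.13 N m in the felt torque, which I could not explain and which was absent in free air. The fit's own spread is ±4°. Without the offset the bottom would be near −227°, so a real error of 10° or more is possible. I stopped between the two estimates and did not spend the remaining time on another sweep.

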